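# Shake croutons evenly over a three-bay roasting tray

### The job

Pick the crouton shaker up by its grip bar, tip its mouth over the roasting tray and shake out all eight croutons so that they are spread over the three bays, at least two in each. Then set the empty shaker back down level on the middle of the trivet; do not touch the croutons with the gripper, and leave the tray, jar, matchbox and cup where they stand.

Things in the scene. Friction and masses are not known exactly. Their poses are not given: they have to be found in the camera images.
- tray: dark steel roasting tray, open on top, 130 (x) x 232 (y) x 30 mm high, walls and floor 4 mm; two dividers as high as the walls split it into three equal bays side by side along its y, each 122 x 72 mm inside. A bent-wire loop at each y end sticks out 20 mm. Origin: centre of the underside
- bay_right (a point): centre of the floor of the bay at the tray's -y end
- bay_middle (a point): centre of the floor of the middle bay
- bay_left (a point): centre of the floor of the bay at the tray's +y end
- shaker: clear plastic hand shaker with green floor, back and top grip bar: a straight lane 190 (x) x 36 x 36 mm outside, 30 wide and 27 high inside, floor 4 mm; closed at +x, its roof slotted lengthwise (14 mm slot), open at -x (the mouth, where the floor sticks out 14 mm past the roof). 0.16 kg empty. Origin: centre of the underside
- shaker_grip (a point): centre of the grip bar over the shaker's roof: the bar runs along the shaker's x, 116 long, 16 wide, 22 high, from 64 to 86 mm above the underside, on two posts 45 mm either side of the middle
- shaker_mouth (a point): middle of the mouth's lower edge, on the lane floor's top side at the -x end (95 mm from the shaker's origin)
- trivet: beech trivet of four slats, 104 (x) x 140 (y) x 18 mm high, fixed to the worktop; the shaker stands on it at the start. Origin: centre of the underside
- honey_jar: jar with a red lid, 65 mm wide, 100 mm high; bystander. Origin: centre of the underside
- matchbox: dark blue-green matchbox, 38 x 56 x 16 mm, lying flat; bystander. Origin: centre of the underside
- espresso_cup: small white cup with a handle, 62 x 83 x 50 mm; bystander. Origin: centre of the underside
- crouton_0: toasted crouton, 20 x 20 x 18 mm, 12 g, origin at its centre; lies in the shaker's lane, number 1 of 8 counted from the mouth, its front face 16 mm behind the floor's end. Croutons slip on the lane when it slopes by roughly 25 to 37 degrees, or when the shaker is jerked at less
- crouton_1: toasted crouton, 20 x 20 x 18 mm, 12 g, origin at its centre; lies in the shaker's lane, number 2 of 8 counted from the mouth. Croutons slip on the lane when it slopes by roughly 25 to 37 degrees, or when the shaker is jerked at less
- crouton_2: toasted crouton, 20 x 20 x 18 mm, 12 g, origin at its centre; lies in the shaker's lane, number 3 of 8 counted from the mouth. Croutons slip on the lane when it slopes by roughly 25 to 37 degrees, or when the shaker is jerked at less
- crouton_3: toasted crouton, 20 x 20 x 18 mm, 12 g, origin at its centre; lies in the shaker's lane, number 4 of 8 counted from the mouth. Croutons slip on the lane when it slopes by roughly 25 to 37 degrees, or when the shaker is jerked at less
- crouton_4: toasted crouton, 20 x 20 x 18 mm, 12 g, origin at its centre; lies in the shaker's lane, number 5 of 8 counted from the mouth. Croutons slip on the lane when it slopes by roughly 25 to 37 degrees, or when the shaker is jerked at less
- crouton_5: toasted crouton, 20 x 20 x 18 mm, 12 g, origin at its centre; lies in the shaker's lane, number 6 of 8 counted from the mouth. Croutons slip on the lane when it slopes by roughly 25 to 37 degrees, or when the shaker is jerked at less
- crouton_6: toasted crouton, 20 x 20 x 18 mm, 12 g, origin at its centre; lies in the shaker's lane, number 7 of 8 counted from the mouth. Croutons slip on the lane when it slopes by roughly 25 to 37 degrees, or when the shaker is jerked at less
- crouton_7: toasted crouton, 20 x 20 x 18 mm, 12 g, origin at its centre; lies in the shaker's lane, number 8 of 8 counted from the mouth. Croutons slip on the lane when it slopes by roughly 25 to 37 degrees, or when the shaker is jerked at less

How it is judged:
On the way:
1. the shaker is lifted clear of the trivet (z of shaker in the frame of trivet above 0.05 m), for 0.2 s.
At the end, for the whole second after the job is handed in: All eight croutons are at rest inside the tray, at least two in each of its three bays; the shaker stands level (within 4 degrees) and at rest on the trivet, its centre within 35 mm of the trivet's (x of crouton_0 in the frame of tray between -0.065 and 0.065 m and x of crouton_1 in the frame of tray between -0.065 and 0.065 m and x of crouton_2 in the frame of tray between -0.065 and 0.065 m and x of crouton_3 in the frame of tray between -0.065 and 0.065 m and x of crouton_4 in the frame of tray between -0.065 and 0.065 m and x of crouton_5 in the frame of tray between -0.065 and 0.065 m and x of crouton_6 in the frame of tray between -0.065 and 0.065 m and x of crouton_7 in the frame of tray between -0.065 and 0.065 m and y of crouton_0 in the frame of tray between -0.116 and 0.116 m and y of crouton_1 in the frame of tray between -0.116 and 0.116 m and y of crouton_2 in the frame of tray between -0.116 and 0.116 m and y of crouton_3 in the frame of tray between -0.116 and 0.116 m and y of crouton_4 in the frame of tray between -0.116 and 0.116 m and y of crouton_5 in the frame of tray between -0.116 and 0.116 m and y of crouton_6 in the frame of tray between -0.116 and 0.116 m and y of crouton_7 in the frame of tray between -0.116 and 0.116 m and z of crouton_0 in the frame of tray between 0 and 0.08 m and z of crouton_1 in the frame of tray between 0 and 0.08 m and z of crouton_2 in the frame of tray between 0 and 0.08 m and z of crouton_3 in the frame of tray between 0 and 0.08 m and z of crouton_4 in the frame of tray between 0 and 0.08 m and z of crouton_5 in the frame of tray between 0 and 0.08 m and z of crouton_6 in the frame of tray between 0 and 0.08 m and z of crouton_7 in the frame of tray between 0 and 0.08 m and y of any of crouton_1, crouton_2, crouton_3, crouton_4, crouton_5, crouton_6, crouton_7 in the frame of tray below -0.0375 m and y of any of crouton_0, crouton_2, crouton_3, crouton_4, crouton_5, crouton_6, crouton_7 in the frame of tray below -0.0375 m and y of any of crouton_0, crouton_1, crouton_3, crouton_4, crouton_5, crouton_6, crouton_7 in the frame of tray below -0.0375 m and y of any of crouton_0, crouton_1, crouton_2, crouton_4, crouton_5, crouton_6, crouton_7 in the frame of tray below -0.0375 m and y of any of crouton_0, crouton_1, crouton_2, crouton_3, crouton_5, crouton_6, crouton_7 in the frame of tray below -0.0375 m and y of any of crouton_0, crouton_1, crouton_2, crouton_3, crouton_4, crouton_6, crouton_7 in the frame of tray below -0.0375 m and y of any of crouton_0, crouton_1, crouton_2, crouton_3, crouton_4, crouton_5, crouton_7 in the frame of tray below -0.0375 m and y of any of crouton_0, crouton_1, crouton_2, crouton_3, crouton_4, crouton_5, crouton_6 in the frame of tray below -0.0375 m and (y of crouton_1 in the frame of tray between -0.0375 and 0.0375 m or y of crouton_2 in the frame of tray between -0.0375 and 0.0375 m or y of crouton_3 in the frame of tray between -0.0375 and 0.0375 m or y of crouton_4 in the frame of tray between -0.0375 and 0.0375 m or y of crouton_5 in the frame of tray between -0.0375 and 0.0375 m or y of crouton_6 in the frame of tray between -0.0375 and 0.0375 m or y of crouton_7 in the frame of tray between -0.0375 and 0.0375 m) and (y of crouton_0 in the frame of tray between -0.0375 and 0.0375 m or y of crouton_2 in the frame of tray between -0.0375 and 0.0375 m or y of crouton_3 in the frame of tray between -0.0375 and 0.0375 m or y of crouton_4 in the frame of tray between -0.0375 and 0.0375 m or y of crouton_5 in the frame of tray between -0.0375 and 0.0375 m or y of crouton_6 in the frame of tray between -0.0375 and 0.0375 m or y of crouton_7 in the frame of tray between -0.0375 and 0.0375 m) and (y of crouton_0 in the frame of tray between -0.0375 and 0.0375 m or y of crouton_1 in the frame of tray between -0.0375 and 0.0375 m or y of crouton_3 in the frame of tray between -0.0375 and 0.0375 m or y of crouton_4 in the frame of tray between -0.0375 and 0.0375 m or y of crouton_5 in the frame of tray between -0.0375 and 0.0375 m or y of crouton_6 in the frame of tray between -0.0375 and 0.0375 m or y of crouton_7 in the frame of tray between -0.0375 and 0.0375 m) and (y of crouton_0 in the frame of tray between -0.0375 and 0.0375 m or y of crouton_1 in the frame of tray between -0.0375 and 0.0375 m or y of crouton_2 in the frame of tray between -0.0375 and 0.0375 m or y of crouton_4 in the frame of tray between -0.0375 and 0.0375 m or y of crouton_5 in the frame of tray between -0.0375 and 0.0375 m or y of crouton_6 in the frame of tray between -0.0375 and 0.0375 m or y of crouton_7 in the frame of tray between -0.0375 and 0.0375 m) and (y of crouton_0 in the frame of tray between -0.0375 and 0.0375 m or y of crouton_1 in the frame of tray between -0.0375 and 0.0375 m or y of crouton_2 in the frame of tray between -0.0375 and 0.0375 m or y of crouton_3 in the frame of tray between -0.0375 and 0.0375 m or y of crouton_5 in the frame of tray between -0.0375 and 0.0375 m or y of crouton_6 in the frame of tray between -0.0375 and 0.0375 m or y of crouton_7 in the frame of tray between -0.0375 and 0.0375 m) and (y of crouton_0 in the frame of tray between -0.0375 and 0.0375 m or y of crouton_1 in the frame of tray between -0.0375 and 0.0375 m or y of crouton_2 in the frame of tray between -0.0375 and 0.0375 m or y of crouton_3 in the frame of tray between -0.0375 and 0.0375 m or y of crouton_4 in the frame of tray between -0.0375 and 0.0375 m or y of crouton_6 in the frame of tray between -0.0375 and 0.0375 m or y of crouton_7 in the frame of tray between -0.0375 and 0.0375 m) and (y of crouton_0 in the frame of tray between -0.0375 and 0.0375 m or y of crouton_1 in the frame of tray between -0.0375 and 0.0375 m or y of crouton_2 in the frame of tray between -0.0375 and 0.0375 m or y of crouton_3 in the frame of tray between -0.0375 and 0.0375 m or y of crouton_4 in the frame of tray between -0.0375 and 0.0375 m or y of crouton_5 in the frame of tray between -0.0375 and 0.0375 m or y of crouton_7 in the frame of tray between -0.0375 and 0.0375 m) and (y of crouton_0 in the frame of tray between -0.0375 and 0.0375 m or y of crouton_1 in the frame of tray between -0.0375 and 0.0375 m or y of crouton_2 in the frame of tray between -0.0375 and 0.0375 m or y of crouton_3 in the frame of tray between -0.0375 and 0.0375 m or y of crouton_4 in the frame of tray between -0.0375 and 0.0375 m or y of crouton_5 in the frame of tray between -0.0375 and 0.0375 m or y of crouton_6 in the frame of tray between -0.0375 and 0.0375 m) and y of any of crouton_1, crouton_2, crouton_3, crouton_4, crouton_5, crouton_6, crouton_7 in the frame of tray above 0.0375 m and y of any of crouton_0, crouton_2, crouton_3, crouton_4, crouton_5, crouton_6, crouton_7 in the frame of tray above 0.0375 m and y of any of crouton_0, crouton_1, crouton_3, crouton_4, crouton_5, crouton_6, crouton_7 in the frame of tray above 0.0375 m and y of any of crouton_0, crouton_1, crouton_2, crouton_4, crouton_5, crouton_6, crouton_7 in the frame of tray above 0.0375 m and y of any of crouton_0, crouton_1, crouton_2, crouton_3, crouton_5, crouton_6, crouton_7 in the frame of tray above 0.0375 m and y of any of crouton_0, crouton_1, crouton_2, crouton_3, crouton_4, crouton_6, crouton_7 in the frame of tray above 0.0375 m and y of any of crouton_0, crouton_1, crouton_2, crouton_3, crouton_4, crouton_5, crouton_7 in the frame of tray above 0.0375 m and y of any of crouton_0, crouton_1, crouton_2, crouton_3, crouton_4, crouton_5, crouton_6 in the frame of tray above 0.0375 m and linear speed of each of crouton_0, crouton_1, crouton_2, crouton_3, crouton_4, crouton_5, crouton_6, crouton_7 below 0.03 m/s and horizontal distance between shaker and trivet below 0.035 m and z of shaker in the frame of trivet between 0.013 and 0.023 m and angle between shaker's own z axis and vertical below 0.07 rad and linear speed of shaker below 0.02 m/s); the robot touches nothing.
It fails at once if the gripper's fingers touch a crouton (contact force between the fingers and crouton_0 above 0.3 N or contact force between the fingers and crouton_1 above 0.3 N or contact force between the fingers and crouton_2 above 0.3 N or contact force between the fingers and crouton_3 above 0.3 N or contact force between the fingers and crouton_4 above 0.3 N or contact force between the fingers and crouton_5 above 0.3 N or contact force between the fingers and crouton_6 above 0.3 N or contact force between the fingers and crouton_7 above 0.3 N).
It fails at once if the tray is shifted by more than 30 mm (distance of tray from where it was at the start of the episode above 0.03 m).
It fails at once if the honey jar is shifted by more than 20 mm (distance of honey_jar from where it was at the start of the episode above 0.02 m).
It fails at once if the matchbox is shifted by more than 20 mm (distance of matchbox from where it was at the start of the episode above 0.02 m).
It fails at once if the espresso cup is shifted by more than 20 mm (distance of espresso_cup from where it was at the start of the episode above 0.02 m).
It also fails if it takes over 61 s, if anything falls off the work surface, if the arm or the gripper's body presses on something with over 40 N, if the wrist force passes 120 N, or if a joint passes its speed limit or range.

### The arm

A 6-joint arm with a two-finger parallel gripper is mounted at the origin on a cart in front of the work surface, level with it; the furniture and walls round the work are solid. World frame = base frame: x ahead of the robot, y to its left, z up, the work surface at z = 0. Lengths are in m, angles in rad, forces in N, time in s.
With the tool pointing down it reaches from about 0.375 to 0.975 m from the base axis. Payload 3.8 kg.
Tool frame: the origin (TCP) lies between the finger pads; the fingertips stand 22 mm ahead of it and the grasp point (between the pads) lies 3 mm ahead of it (bot.finger_overhang is the distance from the TCP to the fingertips, in m); x points along the fingers, y is the direction in which the jaws open and shut, and the axes are right-handed (so a half turn about x gives the same grasp; the last joint's range is limited). The gripper opens to 85 mm and grips with 20 to 120 N. Pads are 22 mm wide; open, the fingers measure 114 mm over their backs; the gripper's body (76 mm by 85 mm) begins 54 mm behind the grasp point. The pads swing forward as they close: fully open they stand 13 mm farther back than shut.
Start: joints at [1.186, 0.264, 1.604, -0, 1.274, -0.037], TCP at [0.23, 0.635, 0.253] pointing down, gripper open.
Joint ranges: [-2.63, 2.63], [-0.94, 2.18], [0.31, 2.57], [-1.31, 4.45], [0, 2.66], [-2.55, 2.55]. Speed limits (rad/s): [2.57, 2.57, 3.14, 3.14, 3.14, 3.14].

### API

Orientations are given as a rotation vector (axis times angle).
In Python, from workcell import bot gives the robot as it stands. The module is installed in compiled form; this text tells all that it offers.
- The arm moves only by the tool arm_command, never from a script. Its argument "series" is a list that holds one entry, the list of rows, each a list of 7 numbers: the turn, a rotation vector about the tool's x, y, z in rad, then the shift along the tool's x, y, z in cm, then the opening, from 0 (shut) to 1 (fully open). In form: [[[rx, ry, rz, x, y, z, grip], ...]]. A call has 1 to 10 rows; each row shifts and turns the pose as measured when the row begins, along the tool's axes as they then stand; what a row does not reach is not made up. A row lasts 1/10 s, in which the tool goes at most 50 mm and 8.59 degrees, less where a joint would pass 70% of its speed; a pose out of reach is approached as far as the arm can. A call is refused whole if a number of a shift passes 5 or a number of a turn 0.15, either way. A call with a gripper value outside its range is refused whole. The fingers move at their own pace and stop on an object; "newtons" is the grip in N (left out, the last holds). Time passes only in rows, so rows that do not move let the fingers close. It gives the time, the measured TCP pose, the force and the opening at its end, in the units of the state.
- bot.read_state(): the state, without advancing time (a new reading comes with each control period).
- bot.read_camera(name): name is "side" or "top" or "wrist"; returns (picture, depth): 400x640x3 uint8, blue, green, red; 400x640 float32, m along the optical axis (not along the pixel's ray), 0 where there is no reading.
- bot.camera_info(name): a dict with "K" (3x3 intrinsics, pixels), "extrinsics" (4x4, takes a point from camera to world coordinates). Camera axes: x right, y down, z forward; pixel columns grow to the right and rows downward; lengths in m; the calibration is good to about 2 mm. The wrist camera is an equidistant fisheye: a pixel r from the principal point sees the ray r / f radians off the axis. A picture is of the moment at which its call begins: read the wrist's pose just before it. camera_info takes no time and is no camera call; for the wrist camera it gives the pose at the moment of the call.
- bot.finish_job(): hands the job in, once; it reports no verdict.
The state is a dict: "time": time; "q": joint angles; "joint_vel": joint speeds; "joint_torque": joint torques, N m; "tool_pos": TCP position; "tcp_rot": TCP orientation; "wrist_force": force on the tool from outside, world axes, zero at the start; "torque": the same for the moment, N m; "width": opening from 0.0 (shut) to 1.0 (fully open).
Only numpy, scipy, OpenCV 4.12 (cv2) and the standard library are available. Lean on these libraries where they do the work, as an engineer would, in place of code of your own. Each camera call takes 0.05 s, during which the arm holds its last target.

## Working session

There is one attempt and no reset: what is moved stays moved. The work goes in short steps, Python scripts to look and compute and a tool call to move; the robot and the scene stay as the last step left them, time stands still between calls to the robot, and variables do not carry over. Pictures are saved under pics/ and viewed, and the job is handed in when it is done.

Besides the shell and the picture viewer there is one more tool, called after "Call:" as a command line: name --argument value ..., lists and objects as JSON in quotes. arm_command: Moves the arm, as the interface text tells. Its arguments: {"type":"object","properties":{"series":{"type":"array"},"newtons":{"type":"number"}},"required":["series"]}

```bash
mkdir -p pics; python3 - <<'E'
from workcell import bot
import cv2,numpy as np
s=bot.read_state(); print(s)
for n in ["side","top","wrist"]:
    i=bot.camera_info(n); print(n,np.round(i["K"],1).tolist(),np.round(i["extrinsics"],4).tolist())
    im,d=bot.read_camera(n); cv2.imwrite(f"pics/{n}0.png",im); np.savez(f"{n}0.npz",im=im,d=d,K=i["K"],E=i["extrinsics"])
print(bot.finger_overhang)
E
```

```text
{'time': 0.0, 'q': array([ 1.18608347e+00,  2.64775644e-01,  1.60539321e+00,  6.66643077e-06,
        1.27373141e+00, -3.69123826e-02]), 'joint_vel': array([-5.84191967e-05,  3.94580365e-04, -5.49981904e-05,  1.59567300e-04,
       -1.18676622e-03, -4.45126638e-04]), 'joint_torque': array([ 1.77752969e-03, -5.15097249e+01, -3.67324054e+01,  5.34685341e-06,
        1.26413174e-02, -2.31270866e-05]), 'tool_pos': array([0.22980502, 0.63393078, 0.25193647]), 'tcp_rot': array([ 0.27115389,  1.55400166, -0.27471125]), 'wrist_force': array([ 0.09139762, -0.61172191,  0.12862125]), 'torque': array([ 0.02612215, -0.01717832, -0.03672367]), 'width': 1.001981573791499}
side [[373.3, 0.0, 318.0], [0.0, 373.3, 198.0], [0.0, 0.0, 1.0]] [[0.6053, -0.5545, 0.5711, 0.0239], [-0.796, -0.4243, 0.4316, -0.3697], [0.003, -0.7159, -0.6982, 0.6739], [0.0, 0.0, 0.0, 1.0]]
top [[516.5, 0.0, 326.5], [0.0, 516.5, 204.0], [0.0, 0.0, 1.0]] [[-0.0009, -0.9884, 0.152, 0.3243], [-0.9999, -0.0009, -0.0117, 0.0112], [0.0117, -0.152, -0.9883, 1.3112], [0.0, 0.0, 0.0, 1.0]]
wrist [[309.7, 0.0, 324.7], [0.0, 309.7, 198.9], [0.0, 0.0, 1.0]] [[0.34, 0.8975, 0.2808, 0.1579], [0.9404, -0.3238, -0.1038, 0.6599], [-0.0022, 0.2993, -0.9541, 0.3725], [0.0, 0.0, 0.0, 1.0]]
0.022
```

View pics/top0.png

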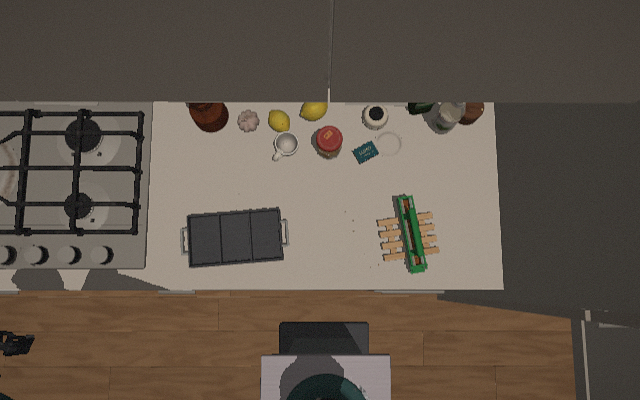

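View pics/side0.png

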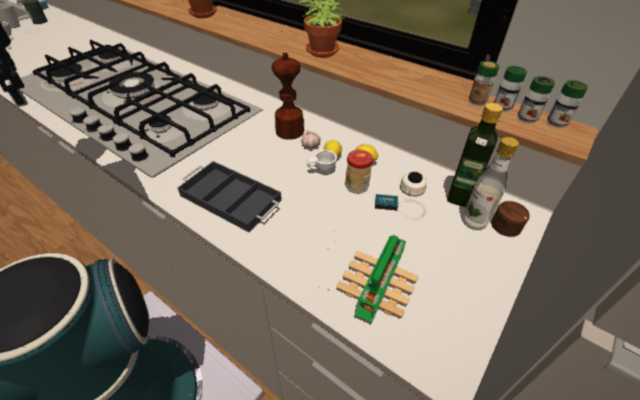

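View pics/wrist0.png

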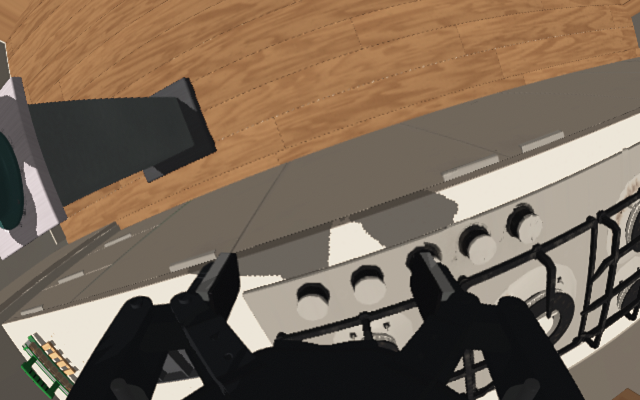

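The top view shows the tray at about (236,237), the shaker on its trivet at about (410,233), and the cup, jar and matchbox near (286,145), (328,142) and (365,152). I'll enlarge the shaker and measure with depth.

```bash
cat > h.py <<'E'
import numpy as np,cv2
from scipy.spatial.transform import Rotation as R
def pts(im,d,K,E):
    v,u=np.mgrid[0:400,0:640]
    P=np.stack([(u-K[0,2])/K[0,0]*d,(v-K[1,2])/K[1,1]*d,d],-1)
    return P@E[:3,:3].T+E[:3,3]
def load(n):
    z=np.load(n); return z['im'],z['d'],z['K'],z['E']
def proj(p,K,E):
    c=(np.asarray(p)-E[:3,3])@E[:3,:3]; return K[0,0]*c[...,0]/c[...,2]+K[0,2],K[1,1]*c[...,1]/c[...,2]+K[1,2]
E
python3 - <<'E'
from h import *
im,d,K,E=load('top0.npz'); P=pts(im,d,K,E)
hsv=cv2.cvtColor(im,cv2.COLOR_BGR2HSV)
u=np.arange(640)[None,:];v=np.arange(400)[:,None]
g=cv2.inRange(hsv,(50,100,50),(80,255,255))>0
g&=(u>370)&(u<450)&(v>180)&(v<290)
def rep(n,m):
    Q=P[m]; print(n,m.sum(),'z',np.percentile(Q[:,2],[2,50,98]).round(3))
    r=cv2.minAreaRect((Q[:,:2]*1000).astype(np.float32)); print(r)
rep('green',g)
rep('bar',g&(P[...,2]>.085))
rep('low',g&(P[...,2]<.06))
t=(u>170)&(u<300)&(v>195)&(v<280)
dark=(hsv[...,2]<110)&t&(P[...,2]>.02); rep('traywalls',dark)
dk=(hsv[...,2]<110)&t; rep('tray',dk)
w=(cv2.inRange(hsv,(8,60,100),(25,255,255))>0)&(u>370)&(u<445)&(v>200)&(v<275)&(P[...,2]>.008)&(P[...,2]<.03); rep('trivet',w)
for n,c in dict(jar=(328,142),box=(365,152),cup=(286,145)).items():
    m=(abs(u-c[0])<25)&(abs(v-c[1])<25)&(P[...,2]>.01); rep(n,m)
cv2.imwrite('pics/z1.png',cv2.resize(im[180:290,360:460],None,fx=5.4,fy=5.4,interpolation=cv2.INTER_CUBIC))
im2=load('side0.npz')[0]
cv2.imwrite('pics/z2.png',cv2.resize(im2[220:330,320:440],None,fx=5.4,fy=5.4,interpolation=cv2.INTER_CUBIC))
E
```

```text
green 631 z [0.019 0.058 0.107]
((432.6824951171875, -103.9930419921875), (196.36312866210938, 259.80731201171875), 8.448174476623535)
bar 305 z [0.098 0.103 0.108]
((375.2112121582031, -130.6082305908203), (102.77689361572266, 283.35418701171875), 39.6860237121582)
low 324 z [0.018 0.052 0.058]
((449.059326171875, -212.80882263183594), (196.1666717529297, 38.282535552978516), 9.614715576171875)
traywalls 787 z [0.02  0.028 1.311]
((431.92254638671875, 178.17820739746094), (357.95086669921875, 172.3179473876953), 82.89401245117188)
tray 5127 z [-0.002  0.004  0.031]
((435.7882080078125, 181.7558135986328), (366.0075378417969, 179.10472106933594), 82.89401245117188)
trivet 931 z [0.009 0.017 0.023]
((441.02850341796875, -209.88272094726562), (103.75823211669922, 139.57298278808594), 9.454221725463867)
jar 773 z [0.018 0.097 0.781]
((538.45556640625, -11.403667449951172), (422.1579895019531, 85.48949432373047), 5.413727760314941)
box 374 z [0.011 0.016 1.311]
((524.830322265625, -67.51744842529297), (101.2386474609375, 419.0792541503906), 82.01608276367188)
cup 643 z [0.011 0.039 0.053]
((531.1904907226562, 79.31405639648438), (430.1001281738281, 69.22175598144531), 9.069841384887695)
```

View pics/z1.png

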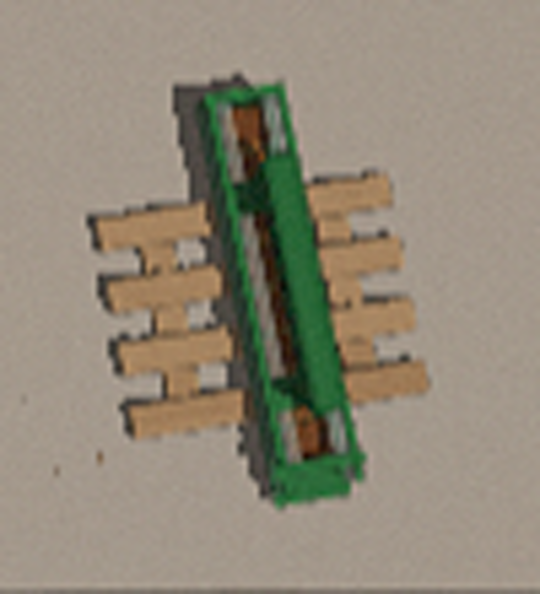

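View pics/z2.png

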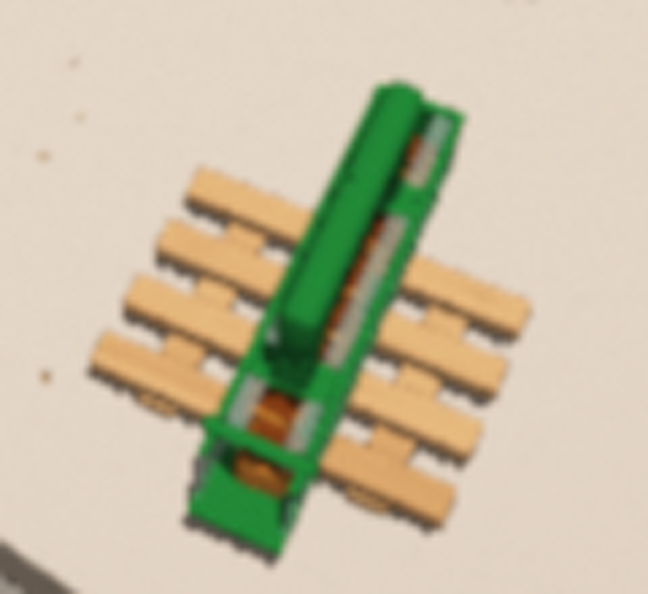

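The shaker's mouth faces the robot (bottom of the zoom, about (410,270) in the full top view) and its far end is at about (405,197). The depth outliers spoiled some boxes, so I'll clean those up.

```bash
python3 - <<'E'
from h import *
im,d,K,E=load('top0.npz'); P=pts(im,d,K,E)
hsv=cv2.cvtColor(im,cv2.COLOR_BGR2HSV)
u=np.arange(640)[None,:];v=np.arange(400)[:,None]
ok=(d>0.5)&(P[...,2]<.2)
def cl(m):
    n,l,s,c=cv2.connectedComponentsWithStats(m.astype(np.uint8)); i=1+np.argmax(s[1:,4]); return l==i
def rep(n,m):
    m=cl(m&ok); Q=P[m]; r=cv2.minAreaRect((Q[:,:2]*1000).astype(np.float32)); print(n,m.sum(),'z',np.percentile(Q[:,2],[2,50,98]).round(3),np.round(r[0],1),np.round(r[1],1),round(r[2],1),'med',np.median(Q[:,:2],0).round(3))
g=cv2.inRange(hsv,(50,100,50),(80,255,255))>0
g&=(u>370)&(u<450)&(v>180)&(v<290)
rep('bar',g&(P[...,2]>.09)&(P[...,2]<.12)); rep('low',g&(P[...,2]<.065)&(P[...,2]>.03))
# ray-cast bar top mask onto z=.104
t=(u>170)&(u<300)&(v>195)&(v<280)
def cast(m,z):
    v_,u_=np.nonzero(m); r=np.stack([(u_-K[0,2])/K[0,0],(v_-K[1,2])/K[1,1],np.ones(len(u_))],-1)@E[:3,:3].T
    return E[:3,3]+r*((z-E[2,3])/r[:,2])[:,None]
def repc(n,m,z):
    m=cl(m); Q=cast(m,z); r=cv2.minAreaRect((Q[:,:2]*1000).astype(np.float32)); print(n,m.sum(),np.round(r[0],1),np.round(r[1],1),round(r[2],1))
repc('bar',g&(P[...,2]>.09)&(P[...,2]<.12),.104)
m=(hsv[...,2]<110)&t&(P[...,2]<.1)
m=cv2.morphologyEx(m.astype(np.uint8),cv2.MORPH_OPEN,np.ones((7,7)))>0
repc('tray',m,.03); rep('tray',m)
for n,c,w in (('jar',(328,142),30),('box',(365,152),16),('cup',(286,145),22)):
    rep(n,(abs(u-c[0])<w)&(abs(v-c[1])<w)&(P[...,2]>.01)&(hsv[...,0]>=0))
E
```

```text
bar 304 z [0.098 0.103 0.108] [ 444.3 -213.7] [114.   16.7] 9.8 med [ 0.444 -0.213]
low 254 z [0.039 0.053 0.058] [ 446.7 -212.6] [183.1  37.3] 9.7 med [ 0.426 -0.205]
bar 304 [ 443.5 -212.7] [112.7  16.1] 9.4
tray 4914 [438.2 224.3] [132.2 234.4] 4.5
tray 4914 z [-0.002  0.004  0.031] [440.5 229.1] [137.2 241. ] 4.5 med [0.441 0.229]
jar 719 z [0.017 0.097 0.104] [670.5  -9. ] [63.  63.1] 49.4 med [ 0.663 -0.009]
box 324 z [0.011 0.016 0.021] [ 659.5 -104.9] [38.9 56.8] 29.2 med [ 0.659 -0.106]
cup 568 z [0.011 0.038 0.052] [683.6 102.9] [101.1  68.3] 7.6 med [0.689 0.108]
```

```bash
cat >> h.py <<'E'
def toolrows(s,tp,tR):
    T=R.from_rotvec(s['tcp_rot']); 
    dp=T.inv().apply(np.array(tp)-s['tool_pos'])*100; dr=(T.inv()*tR).as_rotvec(); return dr,dp
def shR(yaw,tilt):  # tool orientation when the shaker has yaw, tilt (mouth -x down positive), tool x down, tool z = -shaker x? set by base
    return R.from_euler('z',yaw)*R.from_euler('y',-tilt)*B
B=R.from_matrix(np.array([[0,0,-1],[0,-1,0],[-1,0,0]]).T)
E
python3 - <<'E'
from h import *
from workcell import bot
s=bot.read_state(); T=R.from_rotvec(s['tcp_rot']); print(T.as_matrix().round(3))
z=load('wrist0.npz'); print('cam in tool',T.inv().apply(z[3][:3,3]-s['tool_pos']).round(3), T.inv().apply(z[3][:3,2]).round(3))
print(B.as_matrix())
E
```

```text
[[-0.001  0.341  0.94 ]
 [-0.002  0.94  -0.341]
 [-1.    -0.002 -0.   ]]
cam in tool [-0.12  -0.    -0.076] [ 0.954 -0.     0.299]
[[ 0.  0. -1.]
 [ 0. -1. -0.]
 [-1.  0.  0.]]
```

Call:
arm_command --series '[[[-0.13,0,0,0,-2,3.5,1],[-0.13,0,0,0,-2,3.5,1],[-0.13,0,0,0,-2,3.5,1],[-0.125,0,0,0,-2,3.5,1],[0,0,0,0,-4.5,1,1],[0,0,0,0,-4.5,1,1],[0,0,0,0,-4.5,1,1],[0,0,0,0,-4.5,0,1],[0,0,0,0,-4.5,0,1],[0,0,0,0,-4.5,0,1]]]' --newtons 80

```text
time: 1.15
tool_pos: [0.4406, 0.2678, 0.2474]
tcp_rot: [-0.16, 1.57, 0.153]
wrist_force: [1.2, 0.2, -0.2]
width: 0.999
```

```bash
cat > go.py <<'E'
from h import *
from workcell import bot
import sys
x,y,z,yaw,tilt=map(float,sys.argv[1:6])
B=R.from_matrix(np.array([[0,0,1],[0,1,0],[-1,0,0]]))
s=bot.read_state(); tR=R.from_euler('z',np.radians(yaw))*R.from_euler('y',-np.radians(tilt))*B
dr,dp=toolrows(s,[x,y,z],tR)
print('t',s['time'],'pos',s['tool_pos'].round(4),'w',round(s['width'],3),'F',s['wrist_force'].round(1),'q',s['q'].round(2))
T=R.from_rotvec(s['tcp_rot']); a=T.apply([0,0,1]); print('yaw',np.degrees(np.arctan2(a[1],a[0])).round(2),'tilt',np.degrees(np.arcsin(a[2])).round(2))
print('turn',dr.round(4),'shift cm',dp.round(2))
E
python3 go.py 0.444 -0.213 0.20 9.5 0
```

```text
t 1.15 pos [0.4406 0.2678 0.2474] w 0.999 F [ 1.2  0.2 -0.2] q [ 0.5  -0.03  1.94 -0.    1.24 -1.27]
yaw 11.42 tilt -0.28
turn [ 0.0335 -0.0048  0.0037] shift cm [  4.96 -47.18  -9.16]
```

Call:
arm_command --series '[[[0.015,0,0,0,-4.7,-0.9,1],[0.015,0,0,0,-4.7,-0.9,1],[0,0,0,0,-4.7,-0.9,1],[0,0,0,0,-4.7,-0.9,1],[0,0,0,0,-4.7,-0.9,1],[0,0,0,0,-4.7,-0.9,1],[0,0,0,1.0,-4.7,-0.9,1],[0,0,0,1.0,-4.7,-0.9,1],[0,0,0,1,-4.7,-0.9,1],[0,0,0,1,-3,-0.9,1]]]'

```text
time: 2.15
tool_pos: [0.4276, -0.2121, 0.2108]
tcp_rot: [-0.138, 1.563, 0.126]
wrist_force: [0.1, 0.7, -0.4]
width: 1.002
```

```bash
python3 go.py 0.444 -0.213 0.20 9.5 0; python3 - <<'E'
from workcell import bot
import cv2,numpy as np
i=bot.camera_info("wrist"); im,d=bot.read_camera("wrist"); cv2.imwrite("pics/w1.png",im); np.savez("w1.npz",im=im,d=d,K=i["K"],E=i["extrinsics"])
E
```

```text
t 2.15 pos [ 0.4276 -0.2121  0.2108] w 1.002 F [ 0.1  0.7 -0.4] q [-0.51 -0.09  2.07 -0.    1.16 -2.25]
yaw 9.63 tilt 0.2
turn [0.0023 0.0035 0.0085] shift cm [ 1.09 -0.35  1.6 ]
```

View pics/w1.png

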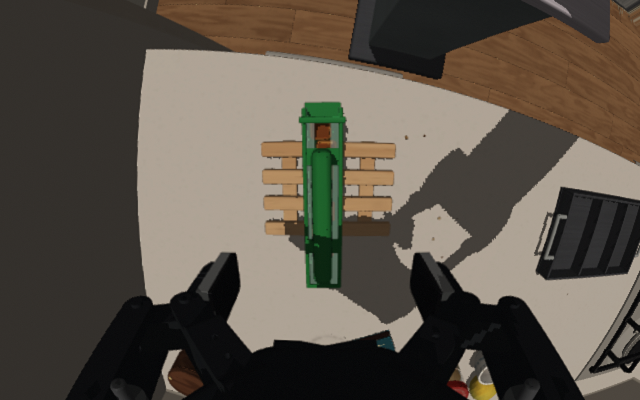

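The wrist view shows the shaker straight ahead with its mouth at the top (322,110); the bar runs from about (322,150) to (322,285) and the jaws straddle it. I'll refine the bar's centre from this view.

```bash
cat >> h.py <<'E'
def fcast(uv,K,E,z):
    uv=np.asarray(uv,float); a=(uv-[K[0,2],K[1,2]])/[K[0,0],K[1,1]]; th=np.linalg.norm(a,axis=1); 
    r=np.column_stack([a*(np.sin(th)/np.maximum(th,1e-9))[:,None],np.cos(th)])@E[:3,:3].T
    return E[:3,3]+r*((z-E[2,3])/r[:,2])[:,None]
def fpts(d,K,E):
    v,u=np.mgrid[0:400,0:640]; a=np.stack([(u-K[0,2])/K[0,0],(v-K[1,2])/K[1,1]],-1); th=np.linalg.norm(a,axis=-1)
    t=np.tan(th)/np.maximum(th,1e-9)
    P=np.stack([a[...,0]*t*d,a[...,1]*t*d,d],-1); return P@E[:3,:3].T+E[:3,3]
E
python3 - <<'E'
from h import *
im,d,K,E=load('w1.npz'); P=fpts(d,K,E); hsv=cv2.cvtColor(im,cv2.COLOR_BGR2HSV)
g=(cv2.inRange(hsv,(50,80,25),(80,255,255))>0)
for n,lo,hi in (('bar',.09,.115),('body',.01,.06)):
    m=g&(P[...,2]>lo)&(P[...,2]<hi); n_,l,st,c=cv2.connectedComponentsWithStats(m.astype(np.uint8)); m=l==1+np.argmax(st[1:,4])
    Q=P[m]; r=cv2.minAreaRect((Q[:,:2]*1000).astype(np.float32)); print(n,m.sum(),np.round(r[0],1),np.round(r[1],1),round(r[2],1),np.median(Q[:,2]).round(3))
    v,u=np.nonzero(m); C=fcast(np.c_[u,v],K,E,.104 if n=='bar' else .054); r=cv2.minAreaRect((C[:,:2]*1000).astype(np.float32)); print(' cast',np.round(r[0],1),np.round(r[1],1),round(r[2],1))
E
python3 go.py 0.444 -0.213 0.096 9.5 0
```

```text
bar 2598 [ 443.5 -213.2] [115.8  16.9] 10.1 0.103
 cast [ 441.8 -213.3] [115.   16.3] 10.1
body 2555 [ 444.3 -213.1] [188.5  40.8] 9.9 0.053
 cast [ 443.9 -213.6] [187.2  40.8] 9.6
t 2.2 pos [ 0.4262 -0.215   0.209 ] w 0.998 F [ 0.1 -2.6 -1. ] q [-0.51 -0.09  2.07 -0.01  1.15 -2.25]
yaw 9.57 tilt 0.0
turn [0.0012 0.     0.0099] shift cm [1.13e+01 1.00e-02 1.79e+00]
```

Call:
arm_command --series '[[[0,0,0.005,2,0,0.8,1],[0,0,0.005,3,0,0.8,1],[0,0,0,3,0,0,1],[0,0,0,2.5,0,0,1],[0,0,0,0.6,0,0,1],[0,0,0,0,0,0,1]]]'

```text
time: 2.8
tool_pos: [0.4415, -0.2155, 0.0944]
tcp_rot: [-0.125, 1.567, 0.125]
wrist_force: [0.1, 0.7, 0.1]
width: 1.002
```

```bash
python3 go.py 0.443 -0.213 0.095 9.7 0
```

```text
t 2.8 pos [ 0.4415 -0.2155  0.0944] w 1.002 F [0.1 0.7 0.1] q [-0.5   0.08  2.14  0.    0.92 -2.24]
yaw 9.12 tilt -0.01
turn [-0.0101 -0.0002 -0.0006] shift cm [-0.06  0.22  0.18]
```

Call:
arm_command --series '[[[-0.01,0,0,0,0.22,0.15,1],[0,0,0,0,0,0,0],[0,0,0,0,0,0,0],[0,0,0,0,0,0,0],[0,0,0,0,0,0,0],[0,0,0,0,0,0,0],[0,0,0,0,0,0,0],[0,0,0,0,0,0,0],[0,0,0,0,0,0,0]]]' --newtons 80

```text
time: 3.7
tool_pos: [0.4462, -0.2141, 0.1001]
tcp_rot: [-0.137, 1.559, 0.13]
wrist_force: [0.6, 0.4, 0.1]
width: 0.169
```

```bash
python3 go.py 0.443 -0.213 0.095 9.7 0
```

```text
t 3.7 pos [ 0.4462 -0.2141  0.1001] w 0.169 F [0.6 0.4 0.1] q [-0.5   0.07  2.13  0.    0.93 -2.24]
yaw 9.78 tilt 0.42
turn [0.0014 0.0073 0.0049] shift cm [ 0.5   0.16 -0.3 ]
```

Call:
arm_command --series '[[[0,0,0,-0.5,0,0,0],[0,0,0,-1.5,0,0,0],[0,0,0,-2.5,0,0,0],[0,0,0,-2.5,0,0,0],[0,0,0,-2.5,0,0,0],[0,0,0,-1.5,0,0,0]]]'

```text
time: 4.3
tool_pos: [0.44, -0.2111, 0.2079]
tcp_rot: [-0.131, 1.573, 0.138]
wrist_force: [0.9, -0.2, -2.4]
width: 0.169
```

```bash
python3 go.py 0.443 -0.213 0.195 9.7 0;python3 - <<'E'
from workcell import bot
import cv2,numpy as np
from h import *
i=bot.camera_info("wrist"); im,d=bot.read_camera("wrist"); cv2.imwrite("pics/w2.png",im); np.savez("w2.npz",im=im,d=d,K=i["K"],E=i["extrinsics"])
i=bot.camera_info("side"); im,d=bot.read_camera("side"); cv2.imwrite("pics/s2.png",im); np.savez("s2.npz",im=im,d=d,K=i["K"],E=i["extrinsics"])
E
```

```text
t 4.3 pos [ 0.44   -0.2111  0.2079] w 0.169 F [ 0.9 -0.2 -2.4] q [-0.5  -0.05  2.04  0.    1.16 -2.24]
yaw 9.77 tilt -0.34
turn [ 0.0013 -0.0059 -0.0049] shift cm [ 1.29 -0.24  0.27]
```

View pics/w2.png

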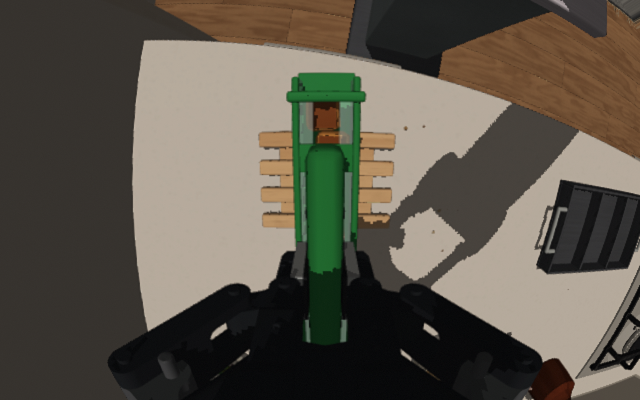

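View pics/s2.png

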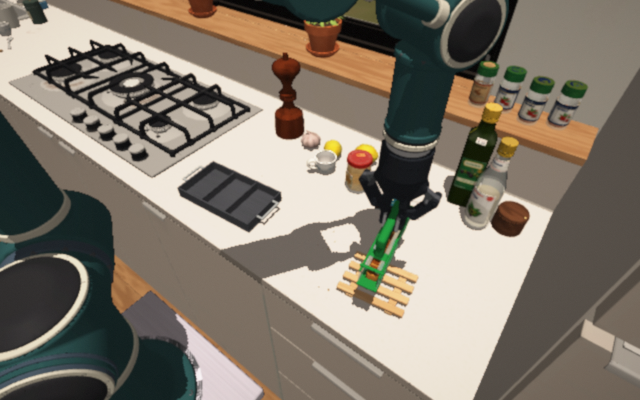

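The shaker is off the trivet. In the wrist view the floor lip is at (327,78) and the first crouton at (327,115). I'll measure where the mouth sits in the tool frame.

```bash
python3 - <<'E'
from h import *
from workcell import bot
s=bot.read_state();T=R.from_rotvec(s['tcp_rot'])
im,d,K,E=load('w2.npz'); P=fpts(d,K,E)
for v in (74,77,80,84,88,92,96,99,104,115,125): print(v,T.inv().apply(P[v,327]-s['tool_pos']).round(4),im[v,327])
hsv=cv2.cvtColor(im,cv2.COLOR_BGR2HSV); g=(cv2.inRange(hsv,(50,80,25),(80,255,255))>0)
Q=T.inv().apply(P[g].reshape(-1,3)-s['tool_pos']); Q=Q[np.abs(Q[:,1])<.05]
m=(Q[:,0]<-.0)&(Q[:,0]>-.02); print('bar top x',np.median(Q[m],0),Q[m].min(0),Q[m].max(0))
roof=Q[(Q[:,0]>.02)]; print('roof/floor',np.percentile(roof,[1,50,99],axis=0).round(4))
# roof edges tilt: fit x vs z for roof
r=roof[(roof[:,0]<.06)]; print(np.degrees(np.arctan(np.polyfit(r[:,2],r[:,0],1)[0])))
E
```

```text
74 [ 0.0789  0.0019 -0.0977] [ 52 112  37]
77 [ 0.0773  0.0019 -0.0956] [ 53 112  38]
80 [ 0.0786  0.0019 -0.0938] [ 53 113  39]
84 [ 0.0783  0.0019 -0.0912] [ 53 112  38]
88 [ 0.0795  0.0019 -0.0887] [ 53 111  38]
92 [ 0.0445  0.0016 -0.0846] [ 50 108  37]
96 [ 0.0452  0.0016 -0.0824] [ 48 105  35]
99 [ 0.044   0.0016 -0.0808] [42 94 28]
104 [ 0.0608  0.0018 -0.0783] [11 21 40]
115 [ 0.0605  0.0018 -0.0719] [ 25  54 105]
125 [ 0.0592  0.0018 -0.0661] [ 23  50 102]
bar top x [-0.00234273  0.00047575 -0.02293508] [-0.01514298 -0.00710973 -0.06058208] [-4.05174535e-06  8.01866270e-03  3.75384404e-02]
roof/floor [[ 0.0436 -0.0174 -0.0983]
 [ 0.0474  0.0013 -0.0711]
 [ 0.0798  0.0194  0.0739]]
1.2636767523548769
```

```bash
cat > mouth.py <<'E'
# usage: localx localy mouthz yaw tilt -> shift/turn
from h import *
from workcell import bot
import sys
lx,ly,z,yaw,tilt=map(float,sys.argv[1:6])
B=R.from_matrix(np.array([[0,0,1],[0,1,0],[-1,0,0]]))
c=np.array([.0785,.001,-.097]); tray=np.array([.438,.225]); Y=np.radians(4.5)
s=bot.read_state(); T=R.from_rotvec(s['tcp_rot']); a=T.apply([0,0,1])
m=s['tool_pos']+T.apply(c); d=m[:2]-tray; l=[d@[np.cos(Y),np.sin(Y)],d@[-np.sin(Y),np.cos(Y)]]
print('t',round(s['time'],2),'pos',s['tool_pos'].round(3),'mouth local',np.round(l,3),'z',m[2].round(3),'yaw',np.degrees(np.arctan2(a[1],a[0])).round(1),'tilt',np.degrees(np.arcsin(a[2])).round(1),'F',s['wrist_force'].round(1),'q',s['q'].round(2))
tR=R.from_euler('z',np.radians(yaw))*R.from_euler('y',-np.radians(tilt))*B
g=tray+np.array([np.cos(Y)*lx-np.sin(Y)*ly,np.sin(Y)*lx+np.cos(Y)*ly])
tp=np.r_[g,z]-tR.apply(c)
dr,dp=toolrows(s,tp,tR); print('target',tp.round(3),'turn',dr.round(3),'shift cm',dp.round(2))
E
python3 mouth.py 0.015 -0.076 0.055 4.5 12
```

```text
t 4.4 pos [ 0.441 -0.212  0.209] mouth local [-0.128 -0.443] z 0.13 yaw 9.8 tilt -0.2 F [-0.1 -0.8 -2.1] q [-0.5  -0.05  2.04  0.    1.16 -2.24]
target [0.537 0.156 0.152] turn [ 0.091 -0.213 -0.012] shift cm [ 5.72 34.54 15.74]
```

Call:
arm_command --series '[[[0,0,0,0,1.2,0.2,0],[0.01,0,0,0,2.2,0.4,0],[0.01,0,0,0,3,0.5,0],[0.01,0,0,0,3,0.5,0],[0.01,0,0,0,3,0.5,0],[0.01,0,0,0,3,0.5,0],[0.01,0,0,0,3,0.5,0],[0.01,0,0,0,3,0.5,0],[0.01,0,0,0,3,0.5,0],[0.01,0,0,0,3,0.5,0]]]'

```text
time: 5.4
tool_pos: [0.4391, 0.0803, 0.1938]
tcp_rot: [-0.047, 1.6, 0.062]
wrist_force: [0.5, -0.5, -2.6]
width: 0.175
```

```bash
python3 mouth.py 0.015 -0.076 0.055 4.5 12
```

```text
t 5.4 pos [0.439 0.08  0.194] mouth local [-0.109 -0.142] z 0.118 yaw 3.9 tilt -1.7 F [ 0.5 -0.5 -2.6] q [ 0.12 -0.11  2.12  0.01  1.16 -1.53]
target [0.537 0.156 0.152] turn [-0.011 -0.239 -0.01 ] shift cm [ 3.95  6.79 10.43]
```

Call:
arm_command --series '[[[0,-0.03,0,0,1.5,1,0],[0,-0.05,0,0,1.7,1.7,0],[0,-0.05,0,0.3,1.7,1.7,0],[0,-0.05,0,0.6,1.4,1.7,0],[0,-0.04,0,0.8,0.5,1.7,0],[0,-0.02,0,0.8,0,1.5,0],[0,0,0,0.6,0,0.5,0]]]'

```text
time: 6.1
tool_pos: [0.5246, 0.1667, 0.1574]
tcp_rot: [-0.043, 1.376, 0.072]
wrist_force: [0.2, 0.1, -1.5]
width: 0.171
```

```bash
python3 mouth.py 0.015 -0.076 0.055 4.5 12; cat > look.py <<'E'
from workcell import bot
import cv2,numpy as np,sys
n=sys.argv[1]; out=[]
for c in sys.argv[2:]:
    i=bot.camera_info(c); im,d=bot.read_camera(c); np.savez(f"{c}_{n}.npz",im=im,d=d,K=i["K"],E=i["extrinsics"])
    if c=='top': im=cv2.resize(im[180:300,160:340],(640,427),interpolation=cv2.INTER_CUBIC)
    if c=='side': im=cv2.resize(im[120:280,140:380],(640,427),interpolation=cv2.INTER_CUBIC)
    if c=='wrist': im=im[0:320]
    cv2.imwrite(f"pics/{c}_{n}.png",im)
E
python3 look.py a top side wrist
```

```text
t 6.1 pos [0.525 0.167 0.157] mouth local [ 0.002 -0.063] z 0.062 yaw 4.3 tilt 11.1 F [ 0.2  0.1 -1.5] q [ 0.28 -0.    2.1  -0.04  0.85 -1.35]
target [0.537 0.156 0.152] turn [-0.004 -0.015 -0.011] shift cm [ 0.75 -1.21  1.06]
```

View pics/top_a.png

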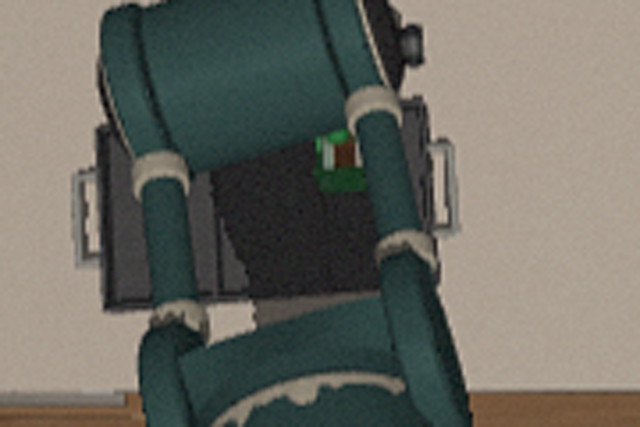

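View pics/side_a.png

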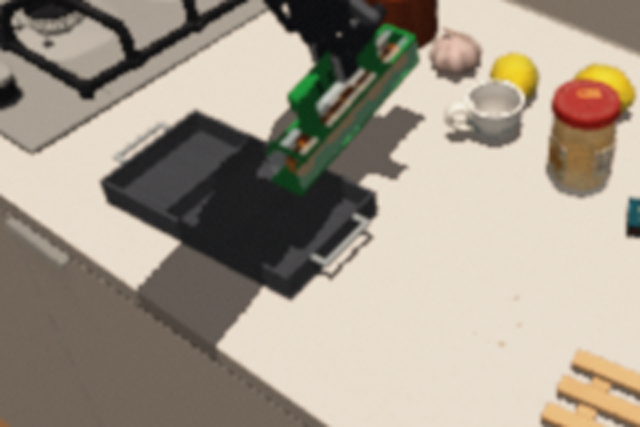

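View pics/wrist_a.png

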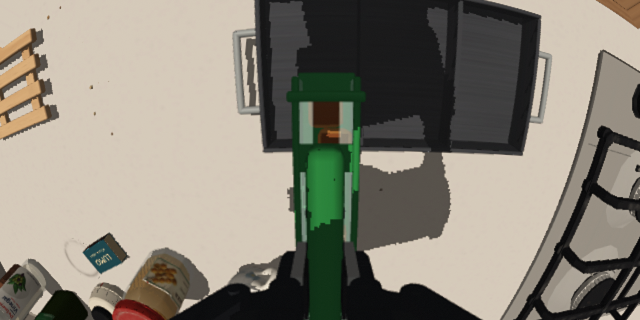

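Wrist view: the mouth lip (327,78) is over the right-hand bay. The side camera shows the croutons through the clear wall, so it will serve for counting. I'll centre the mouth, then tilt about it.

Call:
arm_command --series '[[[0,-0.05,0,0,-0.7,0.3,0],[0,-0.05,0,0,-0.6,0.3,0],[0,-0.05,0,0,0,0,0],[0,0,0,0,0,0,0]]]'

```text
time: 6.65
tool_pos: [0.5285, 0.1518, 0.1575]
tcp_rot: [-0.035, 1.23, 0.071]
wrist_force: [-0.7, -0.4, -3.0]
width: 0.168
```

```bash
python3 mouth.py 0.015 -0.076 0.055 4.5 23
```

```text
t 6.65 pos [0.528 0.152 0.158] mouth local [ 0.019 -0.078] z 0.051 yaw 4.0 tilt 19.5 F [-0.7 -0.4 -3. ] q [ 0.27 -0.08  2.2  -0.08  0.68 -1.32]
target [0.517 0.154 0.165] turn [-0.009 -0.06  -0.009] shift cm [-1.08  0.31 -0.77]
```

Call:
arm_command --series '[[[0,-0.04,0,-0.6,0.2,-0.4,0],[0,-0.04,0,-0.5,0,-0.35,0],[0,0,0,0,0,0,0]]]'

```text
time: 6.95
tool_pos: [0.516, 0.1521, 0.1655]
tcp_rot: [-0.031, 1.152, 0.07]
wrist_force: [-0.1, -0.5, -2.5]
width: 0.166
```

```bash
python3 mouth.py 0.015 -0.076 0.055 4.5 26; python3 look.py b side
```

```text
t 6.95 pos [0.516 0.152 0.166] mouth local [ 0.015 -0.076] z 0.054 yaw 3.8 tilt 24.0 F [-0.1 -0.5 -2.5] q [ 0.29 -0.15  2.26 -0.13  0.62 -1.26]
target [0.512 0.154 0.168] turn [-0.011 -0.035 -0.007] shift cm [-0.41  0.18 -0.29]
```

View pics/side_b.png

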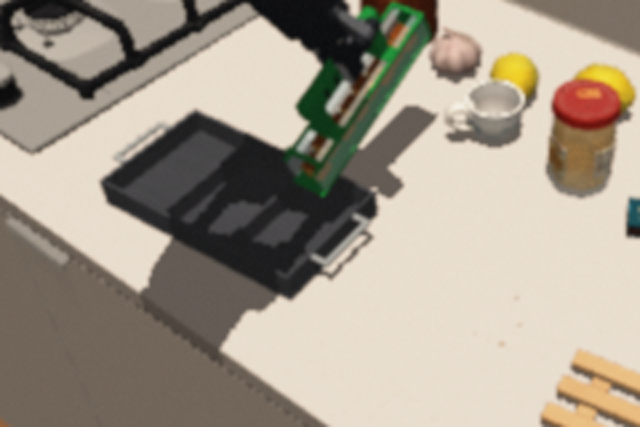

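No slip at 24°. Going on in small steps.

Call:
arm_command --series '[[[0,-0.04,0,-0.45,0.1,-0.3,0],[0,0,0,0,0,0,0],[0,0,0,0,0,0,0]]]'

```text
time: 7.3
tool_pos: [0.5136, 0.153, 0.17]
tcp_rot: [-0.029, 1.114, 0.07]
wrist_force: [0.6, 0.2, -2.7]
width: 0.167
```

```bash
python3 mouth.py 0.015 -0.076 0.055 4.5 28; python3 look.py c wrist
```

```text
t 7.3 pos [0.514 0.153 0.17 ] mouth local [ 0.017 -0.075] z 0.057 yaw 3.7 tilt 26.2 F [ 0.6  0.2 -2.7] q [ 0.3  -0.17  2.29 -0.16  0.58 -1.23]
target [0.508 0.153 0.17 ] turn [-0.012 -0.031 -0.007] shift cm [-0.25  0.06 -0.53]
```

View pics/wrist_c.png

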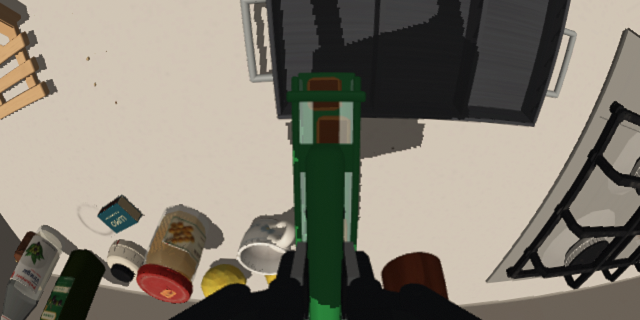

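The first crouton has slid onto the lip (325,85); the second is behind at (330,130). I'll hold and watch.

Call:
arm_command --series '[[[0,-0.01,0,0,0.1,0,0],[0,0,0,0,0,0,0]]]'

```text
time: 7.55
tool_pos: [0.5144, 0.154, 0.1699]
tcp_rot: [-0.028, 1.104, 0.069]
wrist_force: [0.5, -0.3, -2.7]
width: 0.172
```

```bash
python3 mouth.py 0.015 -0.076 0.055 4.5 28; python3 look.py d wrist side; python3 -c "
import cv2,numpy as np
a=cv2.imread('pics/wrist_d.png')[40:170,220:420];b=cv2.imread('pics/side_d.png')
a=cv2.resize(a,(400,260));a=cv2.convertScaleAbs(a,alpha=1.8)
b=cv2.convertScaleAbs(b[150:410,80:480],alpha=1.8)
cv2.imwrite('pics/d.png',np.hstack([a,b]))"
```

```text
t 7.55 pos [0.514 0.154 0.17 ] mouth local [ 0.019 -0.074] z 0.056 yaw 3.7 tilt 26.7 F [ 0.5 -0.3 -2.7] q [ 0.3  -0.18  2.29 -0.17  0.57 -1.21]
target [0.508 0.153 0.17 ] turn [-0.013 -0.022 -0.006] shift cm [-0.3  -0.03 -0.61]
```

View pics/d.png

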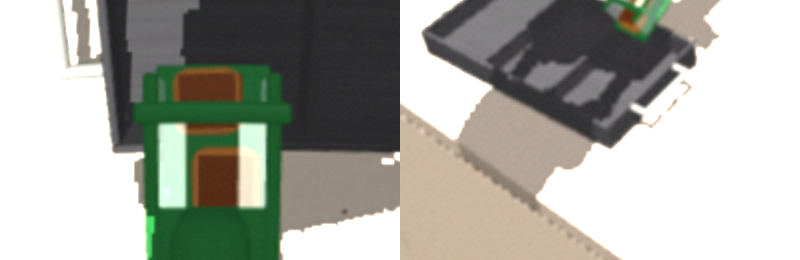

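Crouton 0 sits at the lip and crouton 1 a short way behind it.

Call:
arm_command --series '[[[0,-0.035,0,-0.35,0,-0.4,0],[0,0,0,0,0,0,0],[0,0,0,0,0,0,0]]]'

```text
time: 7.95
tool_pos: [0.5098, 0.1537, 0.1717]
tcp_rot: [-0.027, 1.069, 0.069]
wrist_force: [0.3, 0.8, -2.4]
width: 0.17
```

```bash
cat > mon.sh <<'E'
python3 mouth.py 0.015 ${2:--0.076} 0.055 4.5 ${3:-29}; python3 look.py $1 wrist side; python3 -c "
import cv2,numpy as np
a=cv2.imread('pics/wrist_$1.png')[0:170,190:450];b=cv2.imread('pics/side_$1.png')
a=cv2.resize(a,(400,261));a=cv2.convertScaleAbs(a,alpha=1.8)
b=cv2.convertScaleAbs(b[20:300,60:460],alpha=1.8)
a=cv2.copyMakeBorder(a,0,b.shape[0]-a.shape[0],0,0,cv2.BORDER_CONSTANT)
cv2.imwrite('pics/m_$1.png',np.hstack([a,b]))"
E
bash mon.sh e
```

```text
t 7.95 pos [0.51  0.154 0.172] mouth local [ 0.019 -0.074] z 0.056 yaw 3.6 tilt 28.8 F [ 0.3  0.8 -2.4] q [ 0.31 -0.2   2.32 -0.2   0.54 -1.18]
target [0.506 0.153 0.171] turn [-0.013 -0.004 -0.006] shift cm [-0.12 -0.04 -0.42]
```

View pics/m_e.png

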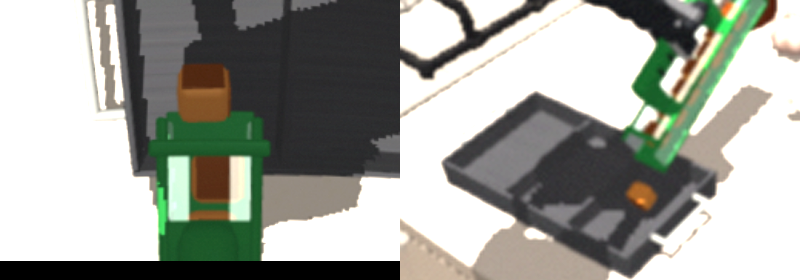

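Crouton 0 is in the right-hand bay (side view, about (640,195)); crouton 1 is still in the lane.

Call:
arm_command --series '[[[0,0,0,0,0,-0.2,0],[0,0,0,0,0,0,0]]]'

```text
time: 8.25
tool_pos: [0.5085, 0.1536, 0.1707]
tcp_rot: [-0.027, 1.07, 0.069]
wrist_force: [0.8, 0.1, -3.1]
width: 0.172
```

```bash
bash mon.sh f
```

```text
t 8.25 pos [0.508 0.154 0.171] mouth local [ 0.017 -0.074] z 0.055 yaw 3.6 tilt 28.7 F [ 0.8  0.1 -3.1] q [ 0.31 -0.2   2.32 -0.21  0.54 -1.18]
target [0.506 0.153 0.171] turn [-0.014 -0.005 -0.006] shift cm [-0.14 -0.03 -0.25]
```

View pics/m_f.png

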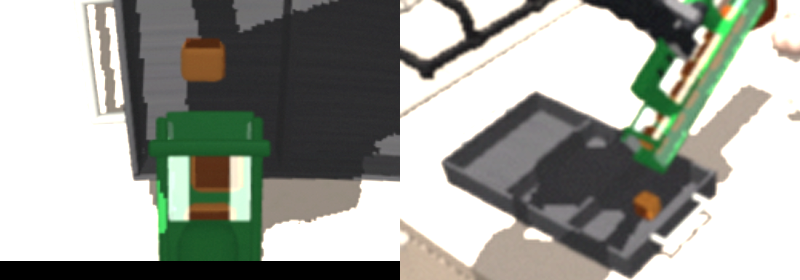

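Crouton 0 lies still in the bay. Tilting further for crouton 1.

Call:
arm_command --series '[[[0,-0.035,0,-0.35,0,-0.4,0],[0,0,0,0,0,0,0],[0,0,0,0,0,0,0]]]'

```text
time: 8.65
tool_pos: [0.5042, 0.1535, 0.1727]
tcp_rot: [-0.025, 1.033, 0.069]
wrist_force: [0.7, 0.5, -1.6]
width: 0.175
```

```bash
bash mon.sh g -0.076 31
```

```text
t 8.65 pos [0.504 0.153 0.173] mouth local [ 0.017 -0.074] z 0.056 yaw 3.6 tilt 30.8 F [ 0.7  0.5 -1.6] q [ 0.32 -0.23  2.35 -0.24  0.51 -1.13]
target [0.502 0.153 0.172] turn [-0.014 -0.003 -0.006] shift cm [-0.1  -0.05 -0.26]
```

View pics/m_g.png

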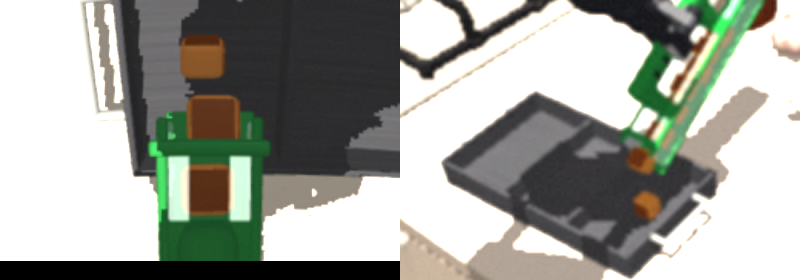

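Crouton 1 is leaving the lip at (213,118), and crouton 2 follows at (208,190). A single row next.

Call:
arm_command --series '[[[0,0,0,0,0,0,0]]]'

```text
time: 8.85
tool_pos: [0.5044, 0.1534, 0.1726]
tcp_rot: [-0.025, 1.033, 0.069]
wrist_force: [-0.2, -0.7, -2.3]
width: 0.172
```

```bash
bash mon.sh h -0.076 20
```

```text
t 8.85 pos [0.504 0.153 0.173] mouth local [ 0.017 -0.074] z 0.056 yaw 3.6 tilt 30.8 F [-0.2 -0.7 -2.3] q [ 0.32 -0.23  2.35 -0.24  0.51 -1.13]
target [0.523 0.154 0.162] turn [-0.014  0.188 -0.007] shift cm [ 1.88 -0.03  1.06]
```

View pics/m_h.png

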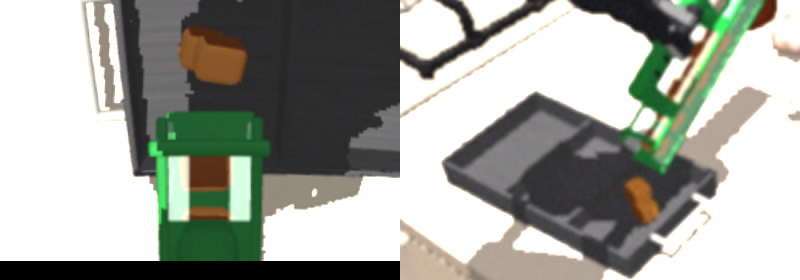

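Two are in the right bay. I'll ease the tilt back to stop the rest, then shift to the middle bay.

Call:
arm_command --series '[[[0,0.12,0,1.15,0,0.8,0],[0,0,0,0,1.2,0,0],[0,0,0,0,2.2,0,0],[0,0,0,0,2.2,0,0],[0,0,0,0,1.5,0,0],[0,0,0,0,0.4,0,0]]]'

```text
time: 9.55
tool_pos: [0.5112, 0.2304, 0.1644]
tcp_rot: [-0.029, 1.163, 0.066]
wrist_force: [0.5, 0.3, -2.1]
width: 0.169
```

```bash
bash mon.sh i 0 26
```

```text
t 9.55 pos [0.511 0.23  0.164] mouth local [0.016 0.003] z 0.054 yaw 3.5 tilt 23.4 F [ 0.5  0.3 -2.1] q [ 0.46 -0.08  2.2  -0.24  0.65 -1.01]
target [0.506 0.229 0.168] turn [-0.016 -0.046 -0.006] shift cm [-0.56 -0.06 -0.37]
```

View pics/m_i.png

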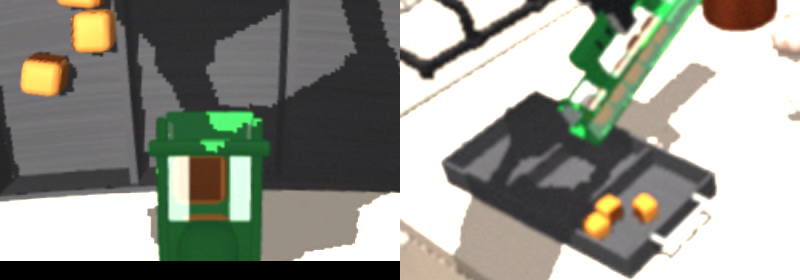

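Three croutons are now in the right bay (side view (608,207), (597,225), (645,207)), so five remain. The mouth is over the middle bay.

Call:
arm_command --series '[[[0,-0.05,0,-0.5,0,-0.4,0],[0,-0.04,0,-0.4,0,-0.3,0],[0,0,0,0,0,0,0],[0,0,0,0,0,0,0]]]'

```text
time: 10.05
tool_pos: [0.5009, 0.2261, 0.1692]
tcp_rot: [-0.026, 1.072, 0.063]
wrist_force: [-0.0, 0.8, -2.3]
width: 0.17
```

```bash
bash mon.sh j 0 28
```

```text
t 10.05 pos [0.501 0.226 0.169] mouth local [ 0.015 -0.001] z 0.054 yaw 3.4 tilt 28.6 F [-0.   0.8 -2.3] q [ 0.49 -0.14  2.28 -0.36  0.57 -0.88]
target [0.502 0.229 0.17 ] turn [-0.017  0.01  -0.002] shift cm [-0.    0.28  0.12]
```

View pics/m_j.png

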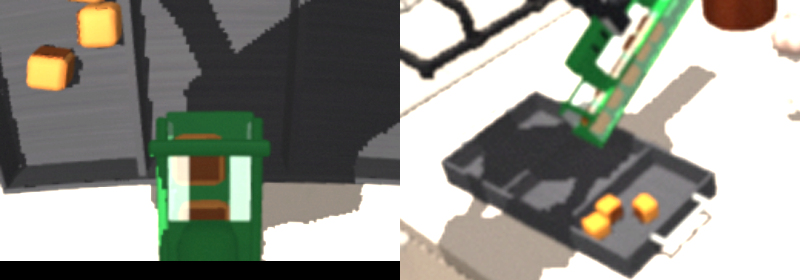

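Crouton 3 is creeping towards the lip (208,160). Holding, with slightly more tilt.

Call:
arm_command --series '[[[0,-0.02,0,-0.2,0.2,-0.1,0],[0,0,0,0,0,0,0],[0,0,0,0,0,0,0]]]'

```text
time: 10.45
tool_pos: [0.5008, 0.2276, 0.1712]
tcp_rot: [-0.024, 1.052, 0.062]
wrist_force: [0.9, 0.1, -1.9]
width: 0.17
```

```bash
bash mon.sh k 0 30
```

```text
t 10.45 pos [0.501 0.228 0.171] mouth local [0.017 0.001] z 0.055 yaw 3.3 tilt 29.7 F [ 0.9  0.1 -1.9] q [ 0.5  -0.15  2.28 -0.39  0.56 -0.84]
target [0.498 0.229 0.171] turn [-0.019 -0.005 -0.001] shift cm [-0.17  0.13 -0.25]
```

View pics/m_k.png

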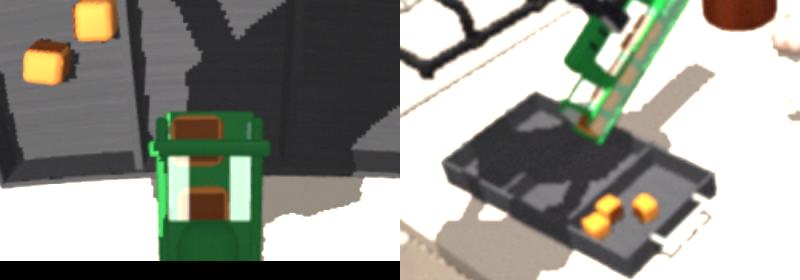

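Crouton 3 is on the lip (197,140).

Call:
arm_command --series '[[[0,-0.01,0,-0.1,0,-0.2,0],[0,0,0,0,0,0,0],[0,0,0,0,0,0,0]]]'

```text
time: 10.85
tool_pos: [0.4987, 0.2273, 0.171]
tcp_rot: [-0.023, 1.042, 0.061]
wrist_force: [0.3, -0.3, -3.9]
width: 0.168
```

```bash
bash mon.sh l 0 30
```

```text
t 10.85 pos [0.499 0.227 0.171] mouth local [0.017 0.   ] z 0.054 yaw 3.2 tilt 30.3 F [ 0.3 -0.3 -3.9] q [ 0.51 -0.16  2.29 -0.41  0.55 -0.82]
target [0.498 0.229 0.171] turn [-0.019  0.005 -0.   ] shift cm [-0.09  0.15 -0.06]
```

View pics/m_l.png

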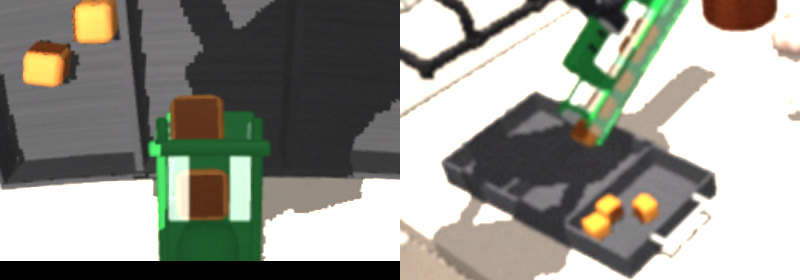

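Crouton 3 is tipping over the edge (197,118), with crouton 4 at (208,193).

Call:
arm_command --series '[[[0,0,0,0,0.1,0,0],[0,0,0,0,0,0,0]]]'

```text
time: 11.15
tool_pos: [0.4987, 0.2284, 0.1711]
tcp_rot: [-0.023, 1.042, 0.061]
wrist_force: [0.1, -0.1, -2.4]
width: 0.17
```

```bash
bash mon.sh m 0 30
```

```text
t 11.15 pos [0.499 0.228 0.171] mouth local [0.017 0.002] z 0.054 yaw 3.2 tilt 30.3 F [ 0.1 -0.1 -2.4] q [ 0.51 -0.16  2.29 -0.41  0.55 -0.82]
target [0.498 0.229 0.171] turn [-0.019  0.005 -0.   ] shift cm [-0.08  0.04 -0.07]
```

View pics/m_m.png

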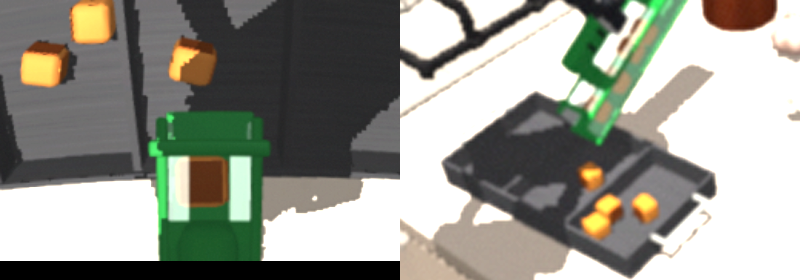

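One is in the middle bay (side (592,175)). Crouton 4 is next, so I hold the angle.

Call:
arm_command --series '[[[0,0,0,0,0,0,0],[0,0,0,0,0,0,0]]]'

```text
time: 11.45
tool_pos: [0.4987, 0.2284, 0.1711]
tcp_rot: [-0.023, 1.042, 0.061]
wrist_force: [-0.1, -0.4, -3.2]
width: 0.17
```

```bash
bash mon.sh n 0 30
```

```text
t 11.45 pos [0.499 0.228 0.171] mouth local [0.017 0.002] z 0.054 yaw 3.2 tilt 30.3 F [-0.1 -0.4 -3.2] q [ 0.51 -0.16  2.29 -0.41  0.55 -0.82]
target [0.498 0.229 0.171] turn [-0.019  0.005 -0.   ] shift cm [-0.08  0.04 -0.07]
```

View pics/m_n.png

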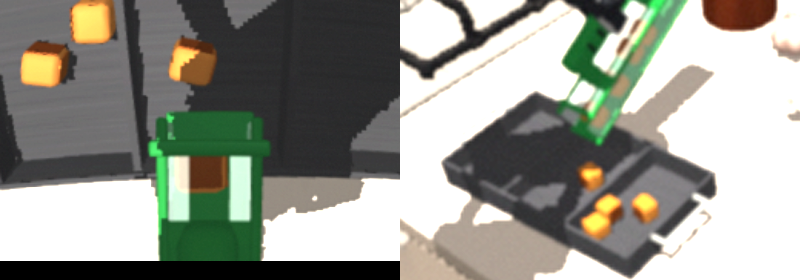

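Call:
arm_command --series '[[[0,0,0,0,0,0,0],[0,0,0,0,0,0,0]]]'

```text
time: 11.75
tool_pos: [0.4987, 0.2283, 0.1711]
tcp_rot: [-0.023, 1.042, 0.061]
wrist_force: [-0.2, -0.2, -2.5]
width: 0.174
```

```bash
bash mon.sh o 0 30
```

```text
t 11.75 pos [0.499 0.228 0.171] mouth local [0.017 0.001] z 0.054 yaw 3.2 tilt 30.3 F [-0.2 -0.2 -2.5] q [ 0.51 -0.16  2.29 -0.41  0.55 -0.82]
target [0.498 0.229 0.171] turn [-0.019  0.005 -0.   ] shift cm [-0.09  0.04 -0.06]
```

View pics/m_o.png

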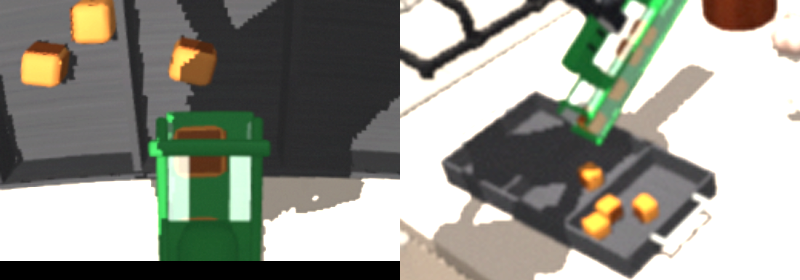

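Crouton 4 slides slowly at this angle and is now under the mouth bar (200,150). Holding on.

Call:
arm_command --series '[[[0,0,0,0,0,0,0],[0,0,0,0,0,0,0]]]'

```text
time: 12.05
tool_pos: [0.4987, 0.2283, 0.1711]
tcp_rot: [-0.023, 1.042, 0.061]
wrist_force: [0.0, 0.8, -2.1]
width: 0.17
```

```bash
bash mon.sh p 0 30
```

```text
t 12.05 pos [0.499 0.228 0.171] mouth local [0.017 0.001] z 0.054 yaw 3.2 tilt 30.3 F [ 0.   0.8 -2.1] q [ 0.51 -0.16  2.29 -0.41  0.55 -0.82]
target [0.498 0.229 0.171] turn [-0.019  0.005 -0.   ] shift cm [-0.08  0.04 -0.07]
```

View pics/m_p.png

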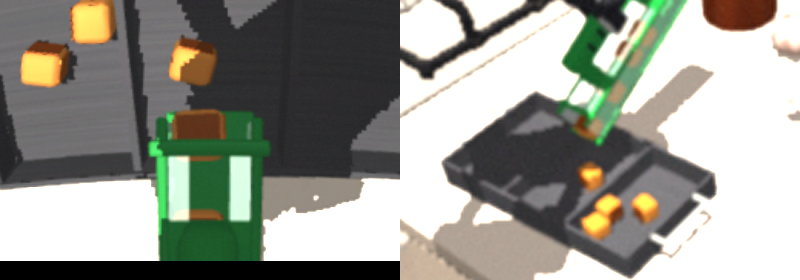

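Call:
arm_command --series '[[[0,0,0,0,0,0,0],[0,0,0,0,0,0,0],[0,0,0,0,0,0,0]]]'

```text
time: 12.45
tool_pos: [0.4987, 0.2284, 0.1711]
tcp_rot: [-0.023, 1.042, 0.061]
wrist_force: [-0.1, -0.2, -2.7]
width: 0.172
```

```bash
bash mon.sh q 0 24
```

```text
t 12.45 pos [0.499 0.228 0.171] mouth local [0.017 0.001] z 0.054 yaw 3.2 tilt 30.3 F [-0.1 -0.2 -2.7] q [ 0.51 -0.16  2.29 -0.41  0.55 -0.82]
target [0.51  0.23  0.166] turn [-0.019  0.11  -0.001] shift cm [0.98 0.05 0.69]
```

View pics/m_q.png

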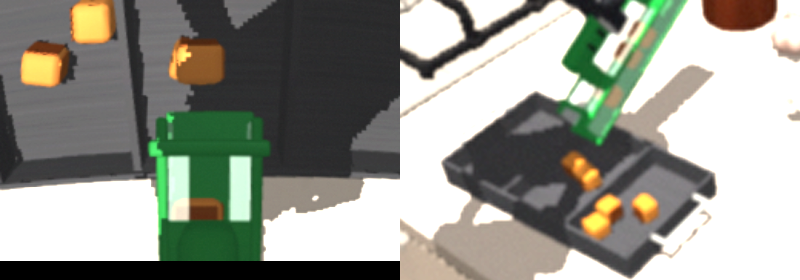

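Two in the middle bay (side (573,163), (590,178)) and the next crouton is well back. On to the left bay.

Call:
arm_command --series '[[[0,0.14,0,1.3,0,0.95,0],[0,0.05,0,0.5,0.5,0.4,0],[0,0,0,0,1.4,0,0],[0,0,0,0,2.2,0,0],[0,0,0,0,2.2,0,0],[0,0,0,0,1.1,0,0]]]'

```text
time: 13.15
tool_pos: [0.5102, 0.3043, 0.1575]
tcp_rot: [-0.03, 1.241, 0.057]
wrist_force: [0.1, 0.8, -1.7]
width: 0.174
```

```bash
bash mon.sh r 0.076 30
```

```text
t 13.15 pos [0.51  0.304 0.158] mouth local [0.012 0.077] z 0.052 yaw 3.3 tilt 18.9 F [ 0.1  0.8 -1.7] q [ 0.58  0.04  2.08 -0.23  0.74 -0.9 ]
target [0.492 0.304 0.171] turn [-0.021 -0.194  0.001] shift cm [-1.91  0.13 -1.3 ]
```

View pics/m_r.png

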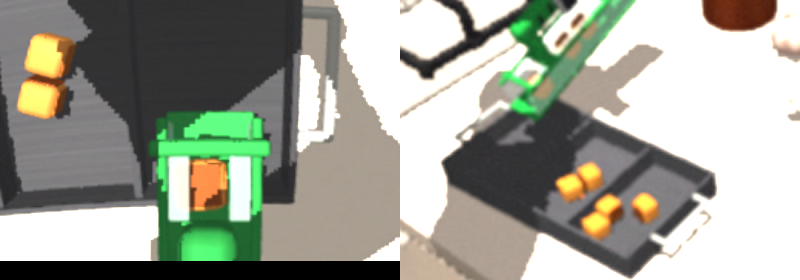

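The tray now holds 3 in the right bay, 2 in the middle and 0 in the left. The last three all go into the left bay.

Call:
arm_command --series '[[[0,-0.1,0,-1,0,-0.6,0],[0,-0.1,0,-1,0.1,-0.7,0],[0,-0.04,0,-0.4,0,-0.3,0],[0,0,0,0,0,0,0],[0,0,0,0,0,0,0],[0,0,0,0,0,0,0],[0,0,0,0,0,0,0],[0,0,0,0,0,0,0],[0,0,0,0,0,0,0]]]'

```text
time: 14.15
tool_pos: [0.4864, 0.3017, 0.1742]
tcp_rot: [-0.023, 0.993, 0.059]
wrist_force: [0.1, -0.5, -1.0]
width: 0.174
```

```bash
bash mon.sh s 0.076 35
```

```text
t 14.15 pos [0.486 0.302 0.174] mouth local [0.016 0.075] z 0.056 yaw 3.2 tilt 33.1 F [ 0.1 -0.5 -1. ] q [ 0.69 -0.1   2.25 -0.61  0.59 -0.49]
target [0.481 0.304 0.175] turn [-0.019 -0.033  0.004] shift cm [-0.32  0.23 -0.37]
```

View pics/m_s.png

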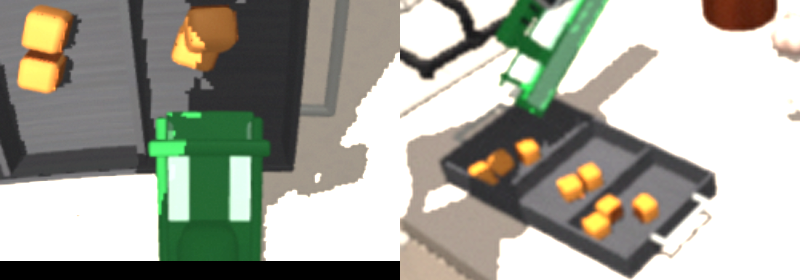

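All eight are in the tray (3 right, 2 middle, 3 left) and the lane looks empty. Now I rise, level off and carry the shaker back.

Call:
arm_command --series '[[[0,0,0,-1.7,0,1.1,0],[0,0,0,-2,0,1.3,0],[0,0.1,0,-1,0,0,0],[0,0.12,0,-0.5,-1,0,0],[0,0.12,0,-0.5,-2,0,0],[0,0.12,0,0,-3,0,0],[0,0.1,0,0,-3,0,0],[0,0.02,0,0,-4,0,0],[-0.01,0,0,0,-4,0,0],[-0.01,0,0,0,-4,0,0]]]'

```text
time: 15.25
tool_pos: [0.4943, 0.0888, 0.2375]
tcp_rot: [-0.067, 1.59, 0.084]
wrist_force: [1.4, -0.5, -2.2]
width: 0.169
```

```bash
python3 go.py 0.444 -0.211 0.2 9.7 0
```

```text
t 15.25 pos [0.4943 0.0888 0.2375] w 0.169 F [ 1.4 -0.5 -2.2] q [ 0.12 -0.04  1.97  0.01  1.23 -1.55]
yaw 5.52 tilt -1.13
turn [-0.0731 -0.0192 -0.0126] shift cm [  3.56 -29.4   -7.82]
```

Call:
arm_command --series '[[[-0.01,-0.01,0,0,-3,-1.2,0],[-0.01,-0.01,-0.01,0,-3.2,-1.2,0],[-0.01,0,0,0,-3.2,-1,0],[-0.01,0,0,0,-3.2,-0.8,0],[-0.01,0,0,0,-3.2,-0.8,0],[-0.01,0,0,0,-3.2,-0.8,0],[-0.01,0,0,0.5,-3.2,-0.8,0],[0,0,0,0.5,-3.2,-0.8,0],[0,0,0,1,-2,-0.4,0],[0,0,0,1,-1,0,0]]]'

```text
time: 16.25
tool_pos: [0.4584, -0.2223, 0.2109]
tcp_rot: [-0.138, 1.553, 0.122]
wrist_force: [0.7, 0.6, -2.0]
width: 0.169
```

```bash
python3 go.py 0.444 -0.211 0.16 9.7 0
```

```text
t 16.25 pos [ 0.4584 -0.2223  0.2109] w 0.169 F [ 0.7  0.6 -2. ] q [-0.5  -0.03  2.01 -0.    1.14 -2.24]
yaw 9.53 tilt 0.76
turn [-0.0031  0.0133  0.0112] shift cm [ 5.06  1.41 -1.31]
```

Call:
arm_command --series '[[[-0.003,0.013,0.01,1.5,0.8,-0.8,0],[0,0,0,2,0.6,-0.5,0],[0,0,0,1.5,0,0,0]]]'

```text
time: 16.55
tool_pos: [0.4435, -0.2108, 0.1586]
tcp_rot: [-0.132, 1.566, 0.131]
wrist_force: [-0.1, 0.4, -2.3]
width: 0.172
```

```bash
python3 go.py 0.444 -0.211 0.1005 9.7 0; python3 look.py t wrist side;  python3 - <<'E'
from h import *
from workcell import bot
s=bot.read_state();T=R.from_rotvec(s['tcp_rot'])
im,d,K,E=load('wrist_t.npz'); P=fpts(d,K,E)
hsv=cv2.cvtColor(im,cv2.COLOR_BGR2HSV); g=(cv2.inRange(hsv,(50,80,25),(80,255,255))>0)
for nm,F in (('tool',lambda p:T.inv().apply(p-s['tool_pos'])),('world',lambda p:R.from_euler('z',-9.7,degrees=True).apply(p-s['tool_pos']))):
    Q=F(P[g])
    if nm=='tool': m=(abs(Q[:,1])<.03)&(Q[:,0]>.035)&(Q[:,0]<.06); r=Q[m]; print('roof pitch vs tool',np.degrees(np.arctan(np.polyfit(r[:,2],r[:,0],1)[0])).round(2)); l=Q[(abs(Q[:,1])<.02)&(Q[:,0]>.07)&(Q[:,2]<-.085)&(Q[:,0]<.09)]; print('lip',np.median(l,0).round(4),l.min(0).round(4))
    else: r=Q[m]; print('roof pitch, roll world',np.degrees(np.linalg.lstsq(np.c_[r[:,:2],np.ones(len(r))],r[:,2],rcond=None)[0][:2]).round(2))
E
```

```text
t 16.55 pos [ 0.4435 -0.2108  0.1586] w 0.172 F [-0.1  0.4 -2.3] q [-0.49 -0.    2.09 -0.    1.06 -2.23]
yaw 9.58 tilt 0.02
turn [-0.0021  0.0004  0.0005] shift cm [ 5.81 -0.03  0.04]
roof pitch vs tool 0.9
lip [ 0.0769 -0.0006 -0.0908] [ 0.0707 -0.0183 -0.0963]
roof pitch, roll world [-1.05  0.64]
```

View pics/wrist_t.png

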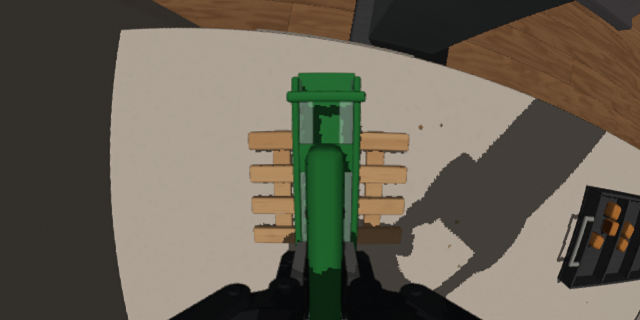

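View pics/side_t.png

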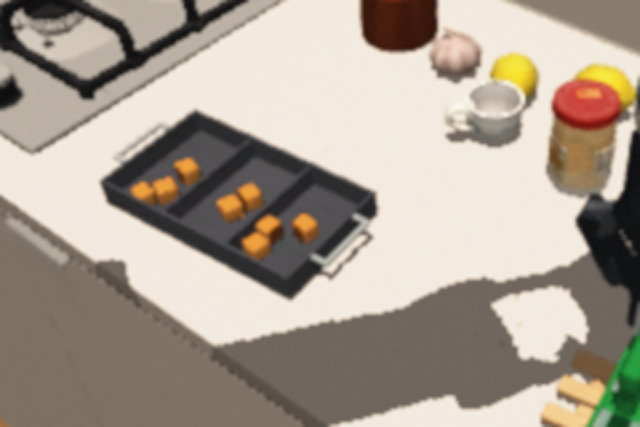

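The side view confirms all eight in the bays, 3/2/3, clear of the dividers; the wrist view shows the lane empty (327,120) and the shaker centred over the trivet. Lowering.

Call:
arm_command --series '[[[0,0,0,2,0,0,0],[0,0,0,2,0,0,0],[0,0,0,1.2,0,0,0],[0,0,0,0.3,0,0,0],[0,0,0,0,0,0,0]]]'

```text
time: 17.15
tool_pos: [0.4444, -0.2072, 0.1027]
tcp_rot: [-0.134, 1.567, 0.136]
wrist_force: [-0.0, 0.9, -1.2]
width: 0.171
```

```bash
python3 go.py 0.444 -0.211 0.1005 9.7 0
```

```text
t 17.15 pos [ 0.4444 -0.2072  0.1027] w 0.171 F [-0.   0.9 -1.2] q [-0.49  0.06  2.14  0.    0.94 -2.23]
yaw 9.88 tilt -0.04
turn [ 0.0031 -0.0007 -0.0012] shift cm [ 0.22 -0.37 -0.11]
```

Call:
arm_command --series '[[[0,0,0,0.2,-0.3,0,0],[0,0,0,0.1,0,0,0]]]'

```text
time: 17.35
tool_pos: [0.4463, -0.2107, 0.1013]
tcp_rot: [-0.136, 1.565, 0.136]
wrist_force: [-0.5, 0.4, -2.9]
width: 0.169
```

```bash
python3 go.py 0.444 -0.211 0.1005 9.7 0
```

```text
t 17.35 pos [ 0.4463 -0.2107  0.1013] w 0.169 F [-0.5  0.4 -2.9] q [-0.49  0.07  2.13  0.    0.94 -2.24]
yaw 9.92 tilt 0.09
turn [0.0038 0.0015 0.0006] shift cm [ 0.08  0.01 -0.23]
```

Call:
arm_command --series '[[[0,0,0,0.2,0,0,0],[0,0,0,0.05,0,0,0]]]'

```text
time: 17.55
tool_pos: [0.4473, -0.2114, 0.1004]
tcp_rot: [-0.137, 1.563, 0.134]
wrist_force: [-1.6, 0.2, -1.7]
width: 0.168
```

```bash
python3 go.py 0.444 -0.211 0.1005 9.7 0
```

```text
t 17.55 pos [ 0.4473 -0.2114  0.1004] w 0.168 F [-1.6  0.2 -1.7] q [-0.49  0.07  2.13  0.    0.93 -2.24]
yaw 9.89 tilt 0.2
turn [0.0033 0.0035 0.002 ] shift cm [-0.02  0.1  -0.32]
```

Call:
arm_command --series '[[[0,0,0,0.1,0,0,0],[0,0,0,0,0,0,0.4],[0,0,0,0,0,0,1],[0,0,0,0,0,0,1],[0,0,0,0,0,0,1],[0,0,0,0,0,0,1],[0,0,0,0,0,0,1]]]'

```text
time: 18.25
tool_pos: [0.4489, -0.2125, 0.1011]
tcp_rot: [-0.138, 1.559, 0.132]
wrist_force: [-0.4, 0.1, 0.5]
width: 0.997
```

```bash
python3 go.py 0.444 -0.211 0.22 9.7 0
```

```text
t 18.25 pos [ 0.4489 -0.2125  0.1011] w 0.997 F [-0.4  0.1  0.5] q [-0.49  0.07  2.13  0.    0.93 -2.24]
yaw 9.87 tilt 0.39
turn [0.003  0.0068 0.0047] shift cm [-11.89   0.18  -0.38]
```

Call:
arm_command --series '[[[0,0,0,-1.5,0,0,1],[0,0,0,-3,0,0,1],[0,0,0,-4,0,0,1],[0,0,0,-4,0,0,1],[0,0,0,-2,0,0,1],[0,0,0,0,0,0,1]]]'

```text
time: 18.85
tool_pos: [0.4461, -0.2111, 0.2488]
tcp_rot: [-0.136, 1.564, 0.135]
wrist_force: [0.9, -0.6, -1.1]
width: 1.001
```

```bash
python3 go.py 0.444 -0.211 0.22 9.7 0; python3 look.py u wrist side top; python3 - <<'E'
from h import *
im,d,K,E=load('wrist_u.npz'); P=fpts(d,K,E); hsv=cv2.cvtColor(im,cv2.COLOR_BGR2HSV)
g=(cv2.inRange(hsv,(50,80,25),(80,255,255))>0)
for n,lo,hi in (('bar',.09,.115),('body',.01,.07)):
    m=g&(P[...,2]>lo)&(P[...,2]<hi); n_,l,st,c=cv2.connectedComponentsWithStats(m.astype(np.uint8)); m=l==1+np.argmax(st[1:,4])
    Q=P[m]; r=cv2.minAreaRect((Q[:,:2]*1000).astype(np.float32)); print(n,m.sum(),np.round(r[0],1),np.round(r[1],1),round(r[2],1),np.median(Q[:,2]).round(3))
    Z=Q[abs(Q[:,2]-np.median(Q[:,2]))<.006]; print('slopes deg',np.degrees(np.linalg.lstsq(np.c_[Z[:,:2],np.ones(len(Z))],Z[:,2],rcond=None)[0][:2]).round(2))
# croutons in tray from side
im,d,K,E=load('side_u.npz'); P=pts(im,d,K,E); hsv=cv2.cvtColor(im,cv2.COLOR_BGR2HSV)
m=(cv2.inRange(hsv,(5,120,80),(22,255,255))>0)&(P[...,2]<.08)&(P[...,2]>.005)&(abs(P[...,0]-.438)<.09)&(abs(P[...,1]-.225)<.14)
n,l,st,c=cv2.connectedComponentsWithStats(m.astype(np.uint8)); Y=np.radians(4.5)
for i in range(1,n):
    p=P[l==i].mean(0)-[.438,.225,0]; print(st[i,4],'local',[round(p[0]*np.cos(Y)+p[1]*np.sin(Y),3),round(-p[0]*np.sin(Y)+p[1]*np.cos(Y),3),p[2].round(3)])
E
```

```text
t 18.85 pos [ 0.4461 -0.2111  0.2488] w 1.001 F [ 0.9 -0.6 -1.1] q [-0.49 -0.08  1.99  0.    1.23 -2.24]
yaw 9.87 tilt 0.12
turn [0.003  0.0021 0.0009] shift cm [ 2.88  0.05 -0.22]
bar 2044 [ 444.  -211.9] [114.7  15.8] 9.6 0.103
slopes deg [0.01 0.72]
body 2480 [ 445.1 -210.5] [189.  40.] 10.6 0.053
slopes deg [-0.33 -0.32]
71 local [np.float64(-0.002), np.float64(0.068), np.float64(0.019)]
132 local [np.float64(-0.04), np.float64(0.07), np.float64(0.021)]
151 local [np.float64(-0.007), np.float64(-0.006), np.float64(0.019)]
150 local [np.float64(-0.032), np.float64(-0.055), np.float64(0.021)]
77 local [np.float64(-0.0), np.float64(-0.08), np.float64(0.02)]
```

View pics/wrist_u.png

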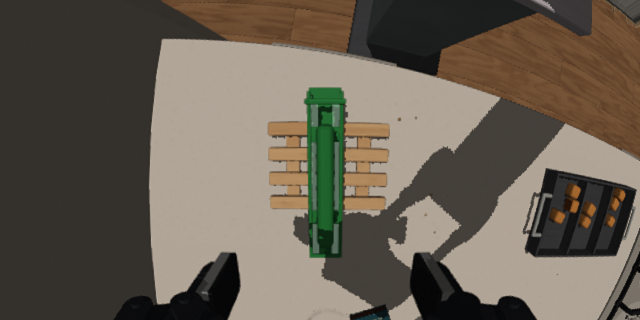

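View pics/top_u.png

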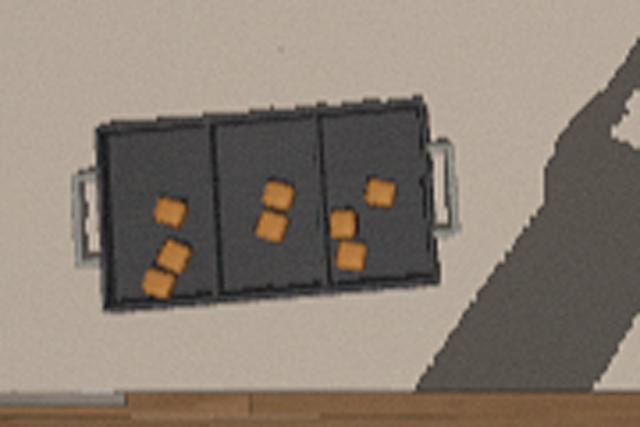

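The top view shows 3, 2 and 3 croutons flat on the bay floors. The wrist view shows the empty shaker level on the trivet, and the gripper is clear of it. I'm handing the job in.

```bash
python3 -c "
from workcell import bot
print(bot.finish_job()); s=bot.read_state(); print(s['time'])"
```

```text
the job is handed in; nothing more can be done
None
the job is handed in; nothing more can be done
```

I shook all eight croutons into the tray, three in the left bay, two in the middle and three in the right. The empty shaker is back on the trivet. I handed the job in at about 19 s of the 61 s allowed; no verdict is reported.

**Pour:** I lifted the shaker by its bar and tilted it about its mouth over each bay in turn, counting in the camera as croutons fell. A third crouton slipped out over the right bay as I tilted back, so I adjusted the rest to fit.

**Last checks:**
- **Croutons:** the last top and side views show all eight lying flat in the bays. One in the right bay lies close to the divider, but that bay has two others well clear of it.
- **Shaker:** the bar centre measures (0.444, -0.212) m, about 4 mm from the trivet centre. It is level to within about 1° and its height matches the start.
- **Gripper and bystanders:** the gripper was open and well above the shaker at the end. The tray, jar, matchbox and cup looked unmoved, though I did not measure them again.

**Disagreement:** the side-view mask merged touching croutons into five blobs, so the count of eight comes from looking at the pictures.

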